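# Crease and weight the glued seam of a strop board

### The job

Lay the strop board, leather up, centred lengthwise along the narrow raised beam and let go of it. Then take the T-handled creaser from its rack and run its sprung nib, lightly pressed in, slowly (about 2 cm/s) along the whole dark seam from the red-dot end to the other, and hang the creaser back in its rack as it was. Last, set every brass weight there is on the board over the seam, side by side along it and centred across the board, none stacked, leaving the other things on the bench where they are.

Things in the scene. Friction and masses are not known exactly. Their poses are not given: they have to be found in the camera images.
- board: strop board to be finished: wooden strip faced with two pieces of tan leather, 240 (x) x 56 (y) x 12 (z) mm, 0.45 kg. Origin: centre of its underside, x along its length, z up. The dark zigzag line on its top is the glued seam between the leathers; a red dot near the -x end marks where the seam starts. It starts lying flat on the bench, leather up.
- beam: narrow raised wooden beam screwed to the bench (its place and yaw vary): foot 300 x 110 x 12 mm, on it a bar 280 long (x) x 40 wide (y) mm whose cork top is level at 55 mm above the origin. Origin: centre of the foot's underside, x along its length. Nothing stops the board at the sides.
- creaser: T-handled creaser, 0.1 kg: horizontal red handle bar 92 (x) x 18 (y) x 20 (z) mm; a steel shank 10 mm thick goes down from the middle of the bar and ends in a brass nib. Origin: centre of the underside of the bar (bar from z 0 to 20 mm), z up; the unpressed nib tip is at z -80 mm, straight below the origin. It hangs in the rack, the bar across both posts, nib down.
- nib (a joint): how far the creaser's spring-loaded nib is pushed up into the shank, 0 (free) to 0.010 m; it takes 0.75 N to start and 0.25 N for each further mm
- nib_tip (a point): the lowest point of the nib (it moves with the nib)
- rack: creaser rack, fixed to the bench (its place varies, left or right side): foot 120 x 80 x 10 mm and two pale upright posts, each 12 (x) x 50 (y) mm with flat tops at 100 mm, centred at x = -30 and +30 mm. Origin: centre of the foot's underside. The creaser hangs with its bar along the rack's x across both post tops, its origin 100 mm above the rack's, shank in the 48 mm gap.
- pad: flat blue pad, 160 (x) x 190 (y) x 3 mm, fixed to the bench on the other side; the weights start on it. Origin: centre of its underside
- seam0 (a point): point 0 of 7 of the seam on the board's leather top (12 mm above the board's origin), the start, beside the red dot; in the board's frame at x = -90, y = -4 mm
- seam1 (a point): point 1 of 7 of the seam on the board's leather top (12 mm above the board's origin), straight line from the point before; in the board's frame at x = -60, y = 6 mm
- seam2 (a point): point 2 of 7 of the seam on the board's leather top (12 mm above the board's origin), straight line from the point before; in the board's frame at x = -30, y = 12 mm
- seam3 (a point): point 3 of 7 of the seam on the board's leather top (12 mm above the board's origin), straight line from the point before; in the board's frame at x = 0, y = 7 mm
- seam4 (a point): point 4 of 7 of the seam on the board's leather top (12 mm above the board's origin), straight line from the point before; in the board's frame at x = 30, y = -5 mm
- seam5 (a point): point 5 of 7 of the seam on the board's leather top (12 mm above the board's origin), straight line from the point before; in the board's frame at x = 60, y = -12 mm
- seam6 (a point): point 6 of 7 of the seam on the board's leather top (12 mm above the board's origin), the end; in the board's frame at x = 90, y = -8 mm
- weight0: brass block weight 44 (x) x 34 (y) x 26 (z) mm, 0.15 to 0.3 kg; 2 to 4 such weights are present. Origin: the middle of the block
- weight1: brass block weight 44 (x) x 34 (y) x 26 (z) mm, 0.15 to 0.3 kg; 2 to 4 such weights are present. Origin: the middle of the block
- weight2: brass block weight 44 (x) x 34 (y) x 26 (z) mm, 0.15 to 0.3 kg; 2 to 4 such weights are present. Origin: the middle of the block
- weight3: brass block weight 44 (x) x 34 (y) x 26 (z) mm, 0.15 to 0.3 kg; 2 to 4 such weights are present. Origin: the middle of the block
- glue: bystander: white glue bottle with orange cap, 48 mm across, 110 mm tall, not needed
- dye: bystander: yellow jar with black cap, 44 mm across, 90 mm tall, not needed
- stud_cup: bystander: small orange cup, 70 mm across, 45 mm tall, not needed
- tin: bystander: low dark tin, 72 mm across, 35 mm tall, not needed
- mallet: bystander: hammer lying on the bench to the right, up to 0.3 m long, not needed
- brush: bystander: brush lying on the bench to the left, not needed
Things that resemble listed ones, but are neither listed nor needed, are in the scene too. Leave any green look-alike of the weight2 alone.

How it is judged:
On the way, in this order (a step that is already met when the one before it is completed fails the run):
1. the board lies level and centred on the narrow beam, released (y of board in the frame of beam between -0.013 and 0.013 m and x of board in the frame of beam between -0.03 and 0.03 m and z of board in the frame of beam between 0.052 and 0.059 m and angle between the x axis of board and the x axis of beam, either way round below 0.12 rad and angle between board's own z axis and vertical below 0.06 rad and contact force between the fingers and board below 0.1 N and linear speed of board below 0.02 m/s), for 0.3 s.
2. the creaser's nib, pressed in by its spring by over 1 mm, passes slowly within 6 mm of point 0 of the seam (seam0), staying there 0.2 s (distance between nib_tip and seam0 below 0.006 m and value of joint nib above 0.001 m), for 0.2 s.
3. the creaser's nib, pressed in by its spring by over 1 mm, passes slowly within 6 mm of point 1 of the seam (seam1), staying there 0.2 s (distance between nib_tip and seam1 below 0.006 m and value of joint nib above 0.001 m), for 0.2 s.
4. the creaser's nib, pressed in by its spring by over 1 mm, passes slowly within 6 mm of point 2 of the seam (seam2), staying there 0.2 s (distance between nib_tip and seam2 below 0.006 m and value of joint nib above 0.001 m), for 0.2 s.
5. the creaser's nib, pressed in by its spring by over 1 mm, passes slowly within 6 mm of point 3 of the seam (seam3), staying there 0.2 s (distance between nib_tip and seam3 below 0.006 m and value of joint nib above 0.001 m), for 0.2 s.
6. the creaser's nib, pressed in by its spring by over 1 mm, passes slowly within 6 mm of point 4 of the seam (seam4), staying there 0.2 s (distance between nib_tip and seam4 below 0.006 m and value of joint nib above 0.001 m), for 0.2 s.
7. the creaser's nib, pressed in by its spring by over 1 mm, passes slowly within 6 mm of point 5 of the seam (seam5), staying there 0.2 s (distance between nib_tip and seam5 below 0.006 m and value of joint nib above 0.001 m), for 0.2 s.
8. the creaser's nib, pressed in by its spring by over 1 mm, passes slowly within 6 mm of point 6 of the seam (seam6), staying there 0.2 s (distance between nib_tip and seam6 below 0.006 m and value of joint nib above 0.001 m), for 0.2 s.
9. the creaser hangs in its rack again, released (horizontal distance between creaser and rack below 0.014 m and z of creaser in the frame of rack between 0.097 and 0.104 m and angle between creaser's own z axis and vertical below 0.1 rad and angle between the x axis of creaser and the x axis of rack, either way round below 0.25 rad and contact force between the fingers and creaser below 0.1 N and linear speed of creaser below 0.03 m/s), for 0.3 s.
10. every weight rests on the board along the seam, released (x of weight0 in the frame of board between -0.11 and 0.11 m and y of weight0 in the frame of board between -0.013 and 0.013 m and z of weight0 in the frame of board between 0.022 and 0.038 m and contact force between the fingers and weight0 below 0.1 N and linear speed of each of weight0, weight1, weight2, weight3 below 0.02 m/s and x of weight1 in the frame of board between -0.11 and 0.11 m and y of weight1 in the frame of board between -0.013 and 0.013 m and z of weight1 in the frame of board between 0.022 and 0.038 m and contact force between the fingers and weight1 below 0.1 N and x of weight2 in the frame of board between -0.11 and 0.11 m and y of weight2 in the frame of board between -0.013 and 0.013 m and z of weight2 in the frame of board between 0.022 and 0.038 m and contact force between the fingers and weight2 below 0.1 N and x of weight3 in the frame of board between -0.11 and 0.11 m and y of weight3 in the frame of board between -0.013 and 0.013 m and z of weight3 in the frame of board between 0.022 and 0.038 m and contact force between the fingers and weight3 below 0.1 N), for 0.3 s.
At the end, for the whole second after the job is handed in: Board level on the beam: 13 mm across, 30 mm along, 0.12 rad. Creaser hung in its rack: 14 mm, 0.25 rad. Middle of every weight present within 13 mm of the board's centreline and 110 mm of its middle, directly on the leather. All released and at rest (all of step 1 and all of step 9 and all of step 10); the robot touches nothing.
It fails at once if a bystander is moved by more than 40 mm (distance of any of glue, dye, stud_cup, tin, mallet, brush from where it was at the start of the episode above 0.04 m).
Of weight0, weight1, weight2, weight3 only 2 to 4 are there at a start; the rules pass over those that are not, and their reading is None.
At some moment in a run one of weight0, weight1, weight2, weight3 may be knocked a few centimetres aside while the robot is not near it.
It also fails if it takes over 210 s, if anything falls off the work surface, if the arm or the gripper's body presses on something with over 40 N, if the wrist force passes 120 N, or if a joint passes its speed limit or range.

### The arm

A 6-joint arm with a two-finger parallel gripper is mounted at the origin on the work surface. World frame = base frame: x ahead of the robot, y to its left, z up, the work surface at z = 0. Lengths are in m, angles in rad, forces in N, time in s.
With the tool pointing down it reaches from about 0.4 to 0.925 m from the base axis. Payload 12.5 kg.
Tool frame: the origin (TCP) lies between the finger pads; the fingertips stand 19 mm ahead of it and the grasp point (between the pads) is the TCP; z points along the fingers, y is the line along which they close (so a half turn about z gives the same grasp; the last joint's range is limited). The gripper opens to 95 mm and grips with 3 to 60 N. Pads are 20 mm wide; open, the fingers measure 119 mm over their backs; the gripper's body (75 mm by 180 mm) begins 59 mm behind the grasp point.
Start: joints at [-1.45, 0.491, 1.559, -0, 1.092, -0.106], TCP at [0.141, -0.609, 0.234] pointing down, gripper open.
Joint ranges: [-3.1, 3.1], [-0.84, 2.19], [0.05, 2.79], [-1.13, 4.28], [0.06, 2.93], [-2.69, 2.69]. Speed limits (rad/s): [2.22, 2.22, 2.79, 3.14, 3.14, 3.14].

### API

Orientations are given as a unit quaternion [w, x, y, z].
In Python, from plant import robot gives the robot as it stands.
- The arm moves only by the tool drive_tool, never from a script. Its argument "series" is a list of rows, each a list of 4 numbers: the shift along the tool's x, y, z in m, then the turn about the tool's z in units of 5 degrees (1.0 is 5 degrees). In form: [[dx, dy, dz, spin], ...]. A call has 1 to 12 rows; each row shifts and turns the commanded pose from where the row before left it, along the tool's axes as they then stand; what a row does not reach is not made up. A row lasts 1/12 s, in which the tool goes at most 41.7 mm and 7.16 degrees, less where a joint would pass 70% of its speed; a pose out of reach is approached as far as the arm can. A call with a gripper value outside its range is refused whole. "jaw" is the opening, from -1 (shut) to 1 (fully open), set as the call begins (left out, the last holds). The fingers move at their own pace and stop on an object; "force" is the grip in N (left out, the last holds). Time passes only in rows, so rows that do not move let the fingers close. It gives the time, the measured TCP pose, the force, the opening and the grip force at its end, in the units of the state.
- robot.get_state(): the state, without advancing time (a new reading comes with each control period).
- robot.camera(name): name is "scene" or "side" or "wrist"; returns the picture (420x560x3 uint8, blue, green, red); there is no depth.
- robot.camera_model(name): a dict with "intrinsics" (3x3 intrinsics, pixels), "k1" (the pictures are not rectified: a ray, as slopes to the right and down, at radius r is drawn at 1 + k1 r^2 times it, then the intrinsics apply), "R" (3x3) and "t" (3): a world point X has camera coordinates R X + t; the wrist camera has in their place "hand_eye" (4x4, takes a point from camera to tool coordinates, whose origin is the TCP and whose axes are the flange's). Camera axes: x right, y down, z forward; pixel columns grow to the right and rows downward; lengths in m; the calibration is good to about 2 mm. A picture is of the moment at which its call begins: read the wrist's pose just before it. camera_model takes no time and is no camera call.
- robot.sign_off(): hands the job in; it is judged then, once.
The state is a dict: "t": time; "joints": joint angles; "dq": joint speeds; "joint_torque": joint torques, N m; "position": TCP position; "ee_rot": TCP orientation; "ft_force": force on the tool from outside, world axes, zero at the start; "ft_torque": the same for the moment, N m; "opening": finger opening in m; "grasp_force": force on a finger pad.
Only numpy, scipy, OpenCV 4.12 (cv2) and the standard library are available. Lean on these libraries where they do the work, as an engineer would, in place of code of your own. Each camera call takes 0.05 s, during which the arm holds its last target. There are 200 camera calls.

## Working session

There is one attempt and no reset: what is moved stays moved. The work goes in short steps, Python scripts to look and compute and a tool call to move; the robot and the scene stay as the last step left them, time stands still between calls to the robot, and variables do not carry over. Pictures are saved under pics/ and viewed, at most 14 in all, crops included, and the job is handed in when it is done.

Besides the shell and the picture viewer there is one more tool, called after "Emit:" by a JSON object that holds its "method" and its "body", one argument or row to a line. drive_tool: Moves the arm, as the interface text tells. Its arguments: {"type":"object","properties":{"series":{"type":"array","items":{"type":"array","items":{"type":"number"}}},"jaw":{"type":"number"},"force":{"type":"number"}},"required":["series"]}

```bash
ls; mkdir -p pics; cat > h.py <<'E'
import numpy as np, cv2
from plant import robot
from scipy.spatial.transform import Rotation as Ro
def tool():
    s=robot.get_state(); q=s["ee_rot"]; return Ro.from_quat([q[1],q[2],q[3],q[0]]).as_matrix(), np.array(s["position"])
def cam(n):
    m=robot.camera_model(n); K=np.array(m["intrinsics"]); 
    if n=="wrist":
        H=np.array(m["hand_eye"]); R,p=tool(); Rw=R@H[:3,:3]; c=R@H[:3,3]+p
    else:
        Rw=np.array(m["R"]).T; c=-Rw@np.array(m["t"])
    return K,m["k1"],Rw,c
def ray(C,uv):
    K,k1,Rw,c=C; uv=np.atleast_2d(np.array(uv,float)).reshape(-1,2)
    d=np.c_[(uv[:,0]-K[0,2])/K[0,0],(uv[:,1]-K[1,2])/K[1,1]]
    x=d.copy()
    for _ in range(20): x=d/(1+k1*(x**2).sum(1,keepdims=True))
    return np.c_[x,np.ones(len(x))]@Rw.T
def plane(C,uv,z):
    r=ray(C,uv); return C[3]+r*((z-C[3][2])/r[:,2])[:,None]
def proj(C,X):
    K,k1,Rw,c=C; p=(np.atleast_2d(X)-c)@Rw; s=p[:,:2]/p[:,2:]; s=s*(1+k1*(s**2).sum(1,keepdims=True))
    return s*[K[0,0],K[1,1]]+[K[0,2],K[1,2]]
def mv(target,yaw=None):
    """tool-axes shift to world target, and turn (5deg units) so tool y lies along yaw direction"""
    R,p=tool(); d=R.T@(np.array(target)-p); out=list(np.round(d,4))
    if yaw is not None:
        v=R.T@np.array([np.cos(yaw),np.sin(yaw),0]); a=np.degrees(np.arctan2(-v[0],v[1])); a=(a+90)%180-90; out.append(round(a/5,2))
    return out
E
python3 - <<'E'
from h import *
print(robot.get_state())
for n in("scene","side","wrist"):
    C=cam(n);print(n,np.round(C[3],3),np.round(C[2][:,2],2),C[0][0,0],C[1]); cv2.imwrite(f"pics/{n}0.png",robot.camera(n))
E
```

```text
pics
{'t': 0.0, 'joints': array([-1.44958467e+00,  4.91533042e-01,  1.55946550e+00, -2.68316797e-05,
        1.09168562e+00, -1.05590498e-01]), 'dq': array([-4.60079485e-05,  6.66723395e-04, -3.00958845e-04,  4.81004397e-04,
       -1.23414211e-03, -1.74046495e-03]), 'joint_torque': array([ 2.05867771e-03, -6.12642074e+01, -2.58175349e+01,  6.92785112e-02,
        4.82733117e-02, -1.27067988e-04]), 'position': array([ 0.14053344, -0.60876075,  0.23307268]), 'ee_rot': array([-5.45645974e-04,  9.93576137e-01,  1.13164315e-01, -1.61641702e-05]), 'ft_force': array([ 0.81127678, -0.19256123,  0.00683931]), 'ft_torque': array([-0.01777337, -0.00645337,  0.01700298]), 'grasp_force': 0.0, 'opening': 0.09512376475748313}
scene [1.271 0.521 1.203] [-0.49 -0.36 -0.79] 457.9867103955995 -0.021442638675134212
side [0.381 0.977 1.042] [ 0.14 -0.72 -0.68] 492.51729370425716 0.0014906427747969002
wrist [ 0.205 -0.594  0.384] [-0.23 -0.05 -0.97] 362.1618870323626 -0.05469425625076652
```

View pics/scene0.png

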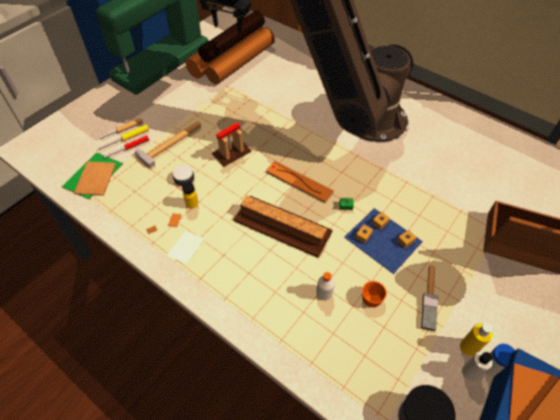

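View pics/side0.png

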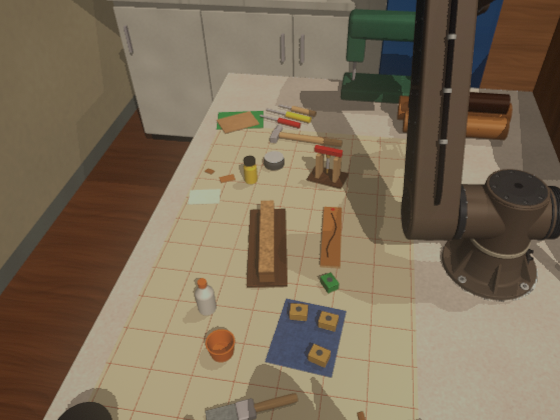

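The pictures show the board at scene (299,181)/side (331,236), with its red dot to be found up close. The beam is at side (268,245) and the rack with the red T-bar at side (328,165). Three brass weights sit on the pad at side (299,312), (329,321) and (319,356).

What could be mistaken for the things I want:
- **Weight:** the green block at side (329,282) is a look-alike, so I leave it alone.
- **Creaser:** the red-handled tools at side (288,122) are look-alikes. The one hanging in the rack at (328,151) is the real one.
- **Board:** the orange leather piece at side (238,122) and the beam's cork top at (268,245) could be confused with it. The board is at (331,236).

```bash
python3 - <<'E'
from h import *
C=cam("side")
for n,uv,z in [("board",(331,236),.012),("beam",(267,238),.055),("rackfoot",(328,176),.01),("bar",(328,151),.12),("w",(299,308),.026),("w",(329,318),.026),("w",(319,352),.026),("green",(329,280),.026),("pad",(308,335),.003),("glue",(205,298),.05),("cup",(221,346),.03)]:
    p=plane(C,uv,z)[0]; print(n,p.round(3))
# go over midpoint between board and weights
print(mv([.5,.0,.36],np.pi/2), mv([.5,0,.36],0))
E
```

```text
board [ 0.44  -0.03   0.012]
beam [0.613 0.046 0.055]
rackfoot [ 0.478 -0.308  0.01 ]
bar [ 0.481 -0.296  0.12 ]
w [0.493 0.247 0.026]
w [0.416 0.265 0.026]
w [0.429 0.362 0.026]
green [0.428 0.146 0.026]
pad [0.462 0.306 0.003]
glue [0.727 0.269 0.05 ]
cup [0.657 0.384 0.03 ]
[np.float64(0.4872), np.float64(-0.5125), np.float64(-0.1263), np.float64(2.6)] [np.float64(0.4872), np.float64(-0.5125), np.float64(-0.1263), np.float64(-15.4)]
```

Emit:
{"method": "drive_tool", "body": {
  "series": [
    [0.0244,-0.0256,-0.0063,0.13],
    [0.0244,-0.0256,-0.0063,0],
    [0.0244,-0.0256,-0.0063,0],
    [0.0244,-0.0256,-0.0063,0],
    [0.0244,-0.0256,-0.0063,0],
    [0.0244,-0.0256,-0.0063,0],
    [0.0244,-0.0256,-0.0063,0],
    [0.0244,-0.0256,-0.0063,0],
    [0.0244,-0.0256,-0.0063,0],
    [0.0244,-0.0256,-0.0063,0]
  ]
}}

```text
t: 0.98
position: [0.3243, -0.3049, 0.2969]
ee_rot: [0.0, 0.994, 0.107, 0.0]
ft_force: [1.0, 0.2, 0.3]
opening: 0.0948
grasp_force: 0.0
```

Emit:
{"method": "drive_tool", "body": {
  "series": [
    [0.0244,-0.0256,-0.0063,0],
    [0.0244,-0.0256,-0.0063,0],
    [0.0244,-0.0256,-0.0063,0],
    [0.0244,-0.0256,-0.0063,0],
    [0.0244,-0.0256,-0.0063,0],
    [0.0244,-0.0256,-0.0063,0],
    [0.0244,-0.0256,-0.0063,0],
    [0.0244,-0.0256,-0.0063,0],
    [0.0244,-0.0256,-0.0063,0],
    [0.0244,-0.0256,-0.0063,0],
    [0,0,0,0],
    [0,0,0,0]
  ]
}}

```text
t: 1.98
position: [0.5078, -0.003, 0.3593]
ee_rot: [0.0, 0.994, 0.109, -0.0]
ft_force: [-0.3, -0.3, -0.1]
opening: 0.0951
grasp_force: 0.0
```

```bash
python3 - <<'E'
from h import *
C=cam("wrist"); im=robot.camera("wrist"); cv2.imwrite("pics/w1.png",im); np.savez("w1.npz",K=C[0],k=C[1],R=C[2],c=C[3])
print(tool(), C[3])
E
```

```text
(array([[ 9.76554017e-01,  2.15270588e-01, -9.08966890e-04],
       [ 2.15270477e-01, -9.76554440e-01, -2.19255557e-04],
       [-9.34854924e-04,  1.84411588e-05, -9.99999563e-01]]), array([ 0.50724813, -0.00400349,  0.35917771])) [0.57243629 0.01159681 0.51047606]
```

View pics/w1.png

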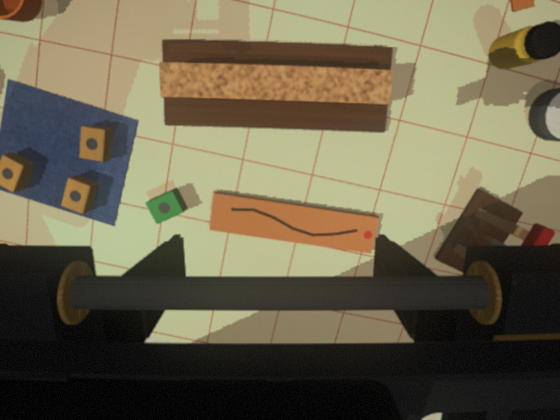

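The wrist view shows the board at about (295,222), with the red dot at (368,235) on its -y end. The beam's cork top is at (276,82). The weights are at (94,143), (78,194) and (11,172), and the green decoy is at (165,206). Next I measure with masks.

```bash
cat >> h.py <<'E'
def load(f):
    d=np.load(f); return d["K"],float(d["k"]),d["R"],d["c"]
def rect(C,m,seed,z):
    n,l,st,ce=cv2.connectedComponentsWithStats(m.astype(np.uint8)); 
    r=l[seed[1],seed[0]]; cs,_=cv2.findContours((l==r).astype(np.uint8),0,1)
    P=plane(C,cs[0].reshape(-1,2),z)[:,:2]
    (cx,cy),(w,h),a=cv2.minAreaRect((P*1000).astype(np.float32))
    if w<h: w,h,a=h,w,a+90
    return np.array([cx,cy])/1000,(w,h),np.radians(a)
E
python3 - <<'E'
from h import *
C=load("w1.npz"); im=cv2.imread("pics/w1.png"); hsv=cv2.cvtColor(im,cv2.COLOR_BGR2HSV)
for p in [(260,222),(255,208),(280,70),(300,90),(85,132),(88,155),(72,185),(5,165),(260,165),(280,117),(165,215)]: print(p,hsv[p[1],p[0]])
H,S,V=cv2.split(hsv)
k=np.ones((5,5),np.uint8)
m=cv2.morphologyEx(((H<20)&(S>130)&(V>90)).astype(np.uint8),cv2.MORPH_CLOSE,k)
cv2.imwrite("pics/m1.png",m*255)
print("board",rect(C,m,(260,222),.012)); print("cork",rect(C,m,(280,70),.055))
print("dot",plane(C,(368,235),.012))
E
```

```text
(260, 222) [ 13 157 182]
(255, 208) [ 13 156 157]
(280, 70) [ 17 131 181]
(300, 90) [ 14 137 162]
(85, 132) [ 17 149 159]
(88, 155) [ 17 151 157]
(72, 185) [ 18 151 171]
(5, 165) [ 18 155 163]
(260, 165) [ 31  60 191]
(280, 117) [ 15 131  84]
(165, 215) [ 59 119 139]
board (array([ 0.43846188, -0.04032547]), (237.65158081054688, 56.37606430053711), np.float64(1.6308736124300989))
cork (array([0.60809265, 0.02356512]), (277.4090270996094, 58.752498626708984), np.float64(1.7542699331821594))
dot [[ 0.44416317 -0.14920026  0.012     ]]
```

View pics/m1.png

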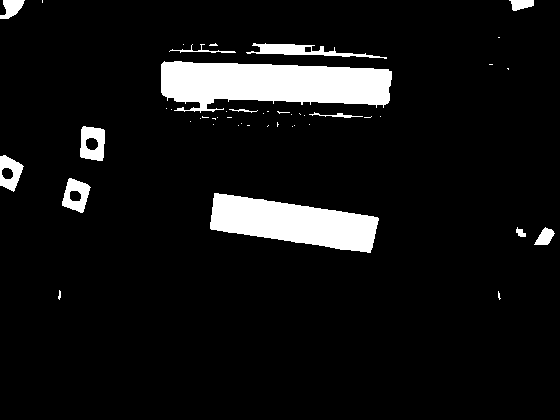

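```bash
python3 - <<'E'
from h import *
C=load("w1.npz"); im=cv2.imread("pics/w1.png"); hsv=cv2.cvtColor(im,cv2.COLOR_BGR2HSV)
print(C[2][:,2])
for r in range(36,136,2): print(r,np.median(hsv[r,220:340],axis=0), end="; ")
print(plane(C,[(163,80),(391,86)],.055),plane(C,[(275,40),(275,130)],.012),plane(C,[(275,63),(275,104)],.055))
E
python3 - <<'E'
import cv2
im=cv2.imread('pics/w1.png')[30:140,150:410]; cv2.imwrite('pics/c1.png',cv2.resize(im,None,fx=3,fy=3))
E
```

```text
[-0.23003373 -0.05172516 -0.97180707]
36 [ 31.  60. 187.]; 38 [ 31.  59. 186.]; 40 [ 26.  67. 182.]; 42 [ 18.   87.5 125.5]; 44 [ 13.  130.5  91. ]; 46 [ 13. 132.  90.]; 48 [ 13. 133.  89.]; 50 [ 13. 133.  89.]; 52 [ 13. 136.  91.]; 54 [ 13. 137.  88.]; 56 [ 14.  133.5  80. ]; 58 [ 14. 131.  78.]; 60 [ 15. 126.  65.]; 62 [ 15. 126.  64.]; 64 [ 15.  133.   85.5]; 66 [ 15. 137. 152.]; 68 [ 15.  137.  170.5]; 70 [ 15. 137. 175.]; 72 [ 15. 137. 175.]; 74 [ 15. 137. 173.]; 76 [ 15. 138. 169.]; 78 [ 15. 138. 172.]; 80 [ 15. 138. 175.]; 82 [ 15. 137. 178.]; 84 [ 15. 137. 179.]; 86 [ 15. 138. 173.]; 88 [ 15. 138. 170.]; 90 [ 15. 138. 172.]; 92 [ 15.  138.  172.5]; 94 [ 15. 138. 171.]; 96 [ 15. 137. 172.]; 98 [ 15. 137. 165.]; 100 [ 15.  137.  108.5]; 102 [ 14. 139.  87.]; 104 [ 13. 138.  87.]; 106 [ 13.  137.5  87. ]; 108 [ 13. 136.  87.]; 110 [ 13. 135.  88.]; 112 [ 13. 135.  88.]; 114 [ 13. 134.  88.]; 116 [ 14.  130.5  87. ]; 118 [ 14. 129.  86.]; 120 [ 14. 127.  87.]; 122 [ 14. 127.  88.]; 124 [ 14. 127.  90.]; 126 [ 14. 126.  90.]; 128 [ 23.5  78.5 127. ]; 130 [ 31.  60. 188.]; 132 [ 31.  60. 191.]; 134 [ 31.  60. 191.]; [[ 0.59024862  0.15842935  0.055     ]
 [ 0.64305255 -0.11181033  0.055     ]] [[0.67142067 0.03845494 0.012     ]
 [0.55996519 0.01397093 0.012     ]] [[0.63764745 0.0305913  0.055     ]
 [0.59136953 0.0204249  0.055     ]]
```

View pics/c1.png

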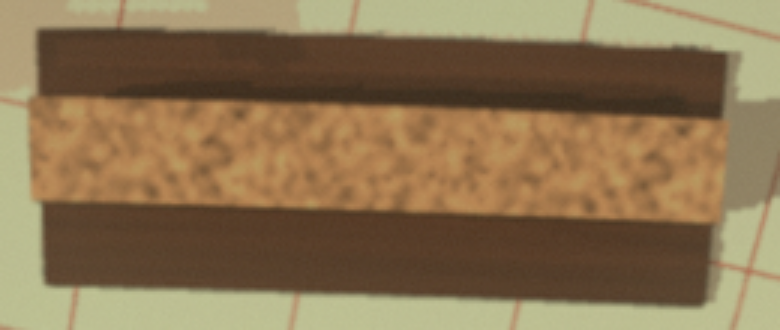

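The crop shows the cork clearly bounded: about 35 px wide, with the foot extending on both sides. I'll segment it by brightness.

```bash
python3 - <<'E'
from h import *
C=load("w1.npz"); im=cv2.imread("pics/w1.png"); hsv=cv2.cvtColor(im,cv2.COLOR_BGR2HSV)
H,S,V=cv2.split(cv2.medianBlur(hsv,5))
m=((H<20)&(S>110)&(V>115)).astype(np.uint8)
m[50:110]=cv2.morphologyEx(m[50:110],cv2.MORPH_OPEN,np.ones((9,9),np.uint8))
c,s,a=rect(C,m,(280,80),.055); print("cork",c,s,a)
foot=rect(C,((H<45)&(S>100)).astype(np.uint8),(280,120),.012); print("foot",foot)
for q in [(86,143),(70,194),(4,180)]: print("w",rect(C,m,q,.026))
b=rect(C,m,(260,222),.012); print("board",b)
print("over board",mv([*b[0],.10],b[2]+np.pi/2))
print("beam-board",c-b[0],np.degrees(a-b[2]))
E
```

```text
cork [0.6161507  0.02513153] (279.1084289550781, 40.923946380615234) 1.756292570740561
foot (array([0.61689502, 0.02575204]), (306.4253234863281, 108.6460952758789), np.float64(1.756798937532326))
w (array([0.42581613, 0.36575943]), (13.464999198913574, 13.164758682250977), np.float64(2.466591172649672))
w (array([0.42581613, 0.36575943]), (13.464999198913574, 13.164758682250977), np.float64(2.466591172649672))
w (array([0.42574655, 0.36518573]), (42.31915283203125, 32.55140686035156), np.float64(2.846053411624321))
board (array([ 0.43807626, -0.04036682]), (238.60182189941406, 57.98021697998047), np.float64(1.6354422111846703))
over board [np.float64(-0.0751), np.float64(0.0206), np.float64(0.2592), np.float64(-16.25)]
beam-board [0.17807443 0.06549835] 6.924215555191037
```

```bash
python3 -c "
from h import *
print(robot.get_state()['joints'].round(3))"
```

```text
[-0.138  0.209  1.652 -0.     1.282  1.216]
```

Emit:
{"method": "drive_tool", "body": {
  "series": [
    [-0.0188,0.0052,0.015,-0.25],
    [-0.0188,0.0052,0.015,0],
    [-0.0188,0.0052,0.015,0],
    [-0.0188,0.0052,0.015,0],
    [0,0,0,-1],
    [0,0,0,-1]
  ]
}}

```text
t: 2.53
position: [0.4373, -0.0433, 0.299]
ee_rot: [-0.0, 0.979, 0.205, -0.001]
ft_force: [0.1, 0.4, -0.2]
opening: 0.0951
grasp_force: 0.0
```

```bash
python3 -c "
from h import *
print(robot.get_state()['joints'].round(3))"
```

```text
[-0.249  0.151  1.891 -0.     1.101  0.909]
```

Emit:
{"method": "drive_tool", "body": {
  "series": [
    [0,0,0.015,-1.35],
    [0,0,0.015,-1.35],
    [0,0,0.015,-1.35],
    [0,0,0.015,-1.35],
    [0,0,0.015,-1.35],
    [0,0,0.015,-1.35],
    [0,0,0.015,-1.35],
    [0,0,0.015,-1.35],
    [0,0,0.015,-1.35],
    [0,0,0.015,-1.35],
    [0,0,0,-0.4],
    [0,0,0,0]
  ]
}}

```text
t: 3.53
position: [0.4381, -0.0428, 0.149]
ee_rot: [-0.001, 0.688, 0.726, -0.001]
ft_force: [0.3, -1.1, 0.7]
opening: 0.0951
grasp_force: 0.0
```

```bash
python3 -c "
from h import *
print(mv([.4382,-.0402,.0225],1.633+np.pi/2))"
```

```text
[np.float64(0.0025), np.float64(0.0005), np.float64(0.1265), np.float64(-0.1)]
```

Emit:
{"method": "drive_tool", "body": {
  "series": [
    [0.0025,0.0005,0.025,-0.1],
    [0,0,0.03,0],
    [0,0,0.03,0],
    [0,0,0.025,0],
    [0,0,0.012,0],
    [0,0,0.004,0],
    [0,0,0,0],
    [0,0,0,0]
  ]
}}

```text
t: 4.2
position: [0.4396, -0.0398, 0.0243]
ee_rot: [0.0, 0.685, 0.728, 0.0]
ft_force: [-0.7, 0.3, -0.6]
opening: 0.0954
grasp_force: 0.0
```

Emit:
{"method": "drive_tool", "body": {
  "series": [
    [0,0,0,0],
    [0,0,0,0],
    [0,0,0,0],
    [0,0,0,0],
    [0,0,0,0],
    [0,0,0,0],
    [0,0,0,0],
    [0,0,0,0]
  ],
  "jaw": -1,
  "force": 30
}}

```text
t: 4.87
position: [0.4388, -0.0392, 0.0237]
ee_rot: [-0.001, 0.685, 0.729, -0.0]
ft_force: [-4.0, -0.9, 5.1]
opening: 0.056
grasp_force: 30.0
```

Emit:
{"method": "drive_tool", "body": {
  "series": [
    [0,0,-0.01,0],
    [0,0,-0.02,0],
    [0,0,-0.03,0],
    [0,0,-0.03,0],
    [0,0,-0.03,0],
    [0,0,0,0],
    [0,0,0,0]
  ]
}}

```text
t: 5.45
position: [0.4399, -0.0394, 0.1443]
ee_rot: [0.001, 0.685, 0.729, 0.001]
ft_force: [-0.1, 0.7, -4.9]
opening: 0.0556
grasp_force: 30.0
```

```bash
python3 - <<'E'
from h import *
C=cam("wrist"); im=robot.camera("wrist"); cv2.imwrite("pics/w2.png",im); np.savez("w2.npz",K=C[0],k=C[1],R=C[2],c=C[3])
print(tool()[1], mv([.616,.0255,.17],1.7563+np.pi/2))
E
```

```text
[ 0.43924053 -0.0392369   0.14316465] [np.float64(0.0535), np.float64(0.1805), np.float64(-0.0268), np.float64(-1.41)]
```

View pics/w2.png

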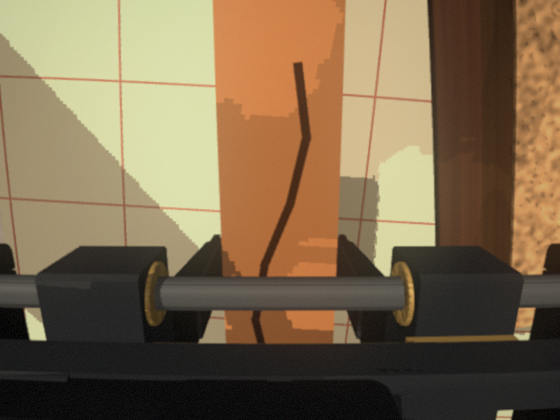

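The wrist view shows the board held level between the pads, with the seam running from (298,65) to (257,340). Next I carry it over the beam.

Emit:
{"method": "drive_tool", "body": {
  "series": [
    [0.0045,0.015,0,0],
    [0.009,0.03,0,0],
    [0.009,0.03,0,0],
    [0.009,0.03,0,0],
    [0.009,0.03,0,0],
    [0.0085,0.03,0,0],
    [0.0045,0.0155,0,0],
    [0,0,0,-0.7],
    [0,0,0,-0.71],
    [0,0,0.02,0],
    [0,0,0,0],
    [0,0,0,0]
  ]
}}

```text
t: 6.5
position: [0.6151, 0.0254, 0.1209]
ee_rot: [-0.002, 0.639, 0.769, -0.002]
ft_force: [0.4, -0.2, -3.7]
opening: 0.0554
grasp_force: 30.0
```

```bash
python3 - <<'E'
from h import *
print(tool()[1], mv([.616,.0255,.079],1.7563+np.pi/2))
E
```

```text
[0.61509152 0.02543562 0.12087008] [np.float64(-0.0002), np.float64(0.0011), np.float64(0.0419), np.float64(-0.0)]
```

Emit:
{"method": "drive_tool", "body": {
  "series": [
    [0,0.001,0.012,0],
    [0,0,0.012,0],
    [0,0,0.01,0],
    [0,0,0.004,0],
    [0,0,0.002,0],
    [0,0,0.001,0],
    [0,0,0,0],
    [0,0,0,0],
    [0,0,0,0]
  ]
}}

```text
t: 7.25
position: [0.6174, 0.0256, 0.0831]
ee_rot: [0.0, 0.638, 0.77, 0.0]
ft_force: [1.1, -1.0, -4.1]
opening: 0.0556
grasp_force: 30.0
```

Emit:
{"method": "drive_tool", "body": {
  "series": [
    [0,0,0.001,0],
    [0,0,0.001,0],
    [0,0,0.001,0],
    [0,0,0,0],
    [0,0,0,0]
  ]
}}

```text
t: 7.67
position: [0.6172, 0.0256, 0.0795]
ee_rot: [-0.0, 0.638, 0.77, -0.0]
ft_force: [0.8, -0.9, -4.6]
opening: 0.0557
grasp_force: 30.0
```

Emit:
{"method": "drive_tool", "body": {
  "series": [
    [0,-0.001,0.001,0],
    [0,0,0.001,0],
    [0,0,0,0],
    [0,0,0,0]
  ]
}}

```text
t: 8.0
position: [0.6164, 0.0254, 0.0787]
ee_rot: [0.0, 0.638, 0.77, 0.0]
ft_force: [-2.6, -0.2, 6.8]
opening: 0.0559
grasp_force: 30.0
```

Contact. I release and rise.

Emit:
{"method": "drive_tool", "body": {
  "series": [
    [0,0,0,0],
    [0,0,0,0],
    [0,0,0,0],
    [0,0,0,0],
    [0,0,0,0],
    [0,0,0,0]
  ],
  "jaw": 1
}}

```text
t: 8.5
position: [0.6162, 0.0254, 0.0775]
ee_rot: [0.0, 0.638, 0.77, -0.0]
ft_force: [-0.6, 0.4, -0.6]
opening: 0.0903
grasp_force: 0.0
```

Emit:
{"method": "drive_tool", "body": {
  "series": [
    [0,0,-0.01,0],
    [0,0,-0.03,0],
    [0,0,-0.04,0],
    [0,0,-0.04,0],
    [0,0,-0.04,0],
    [0,0,-0.04,0],
    [-0.03,0,-0.02,0],
    [-0.03,0,0,0],
    [-0.03,0,0,0],
    [-0.03,0,0,0],
    [-0.03,0,0,0],
    [0,0,0,0]
  ]
}}

```text
t: 9.5
position: [0.6442, -0.1265, 0.298]
ee_rot: [0.001, 0.64, 0.769, -0.0]
ft_force: [-0.7, -0.1, 0.7]
opening: 0.0953
grasp_force: 0.0
```

```bash
python3 - <<'E'
from h import *
C=cam("wrist"); im=robot.camera("wrist"); cv2.imwrite("pics/w3.png",im); np.savez("w3.npz",K=C[0],k=C[1],R=C[2],c=C[3])
print(tool()[1],robot.get_state()['joints'].round(2), robot.get_state()['ft_force'])
E
```

```text
[ 0.64381221 -0.12434283  0.2978685 ] [-0.29  0.48  1.39 -0.    1.26 -0.47] [ 0.32500242  0.22130178 -0.69333981]
```

View pics/w3.png

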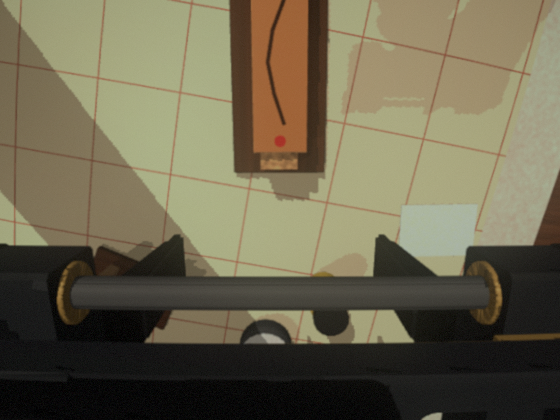

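The board lies centred on the beam, with the red dot at (280,141) and cork visible beyond the end at (279,161). I fit its pose from its edges and work out the move to view the rack.

```bash
python3 - <<'E'
from h import *
C=load("w3.npz"); im=cv2.imread("pics/w3.png"); hsv=cv2.cvtColor(cv2.medianBlur(im,5),cv2.COLOR_BGR2HSV)
H,S,V=cv2.split(hsv)
m=((H<15)&(S>140)&(V>105)).astype(np.uint8); m=cv2.morphologyEx(m,cv2.MORPH_CLOSE,np.ones((9,9),np.uint8)); m[:10]=0
c,s,a=rect(C,m,(290,110),.067); print(c,s,a)
u=np.array([np.cos(a),np.sin(a)]); u*=np.sign(u[1])
end=c-u*s[0]/2e3; print("board centre",end+u*.12)
red=((H<4)|(H>174))&(S>170)&(V>100); ys,xs=np.nonzero(red[100:170,240:320]); d=plane(C,(xs.mean()+240,ys.mean()+100),.067); print("dot",d,(d[0,:2]-end)@u, (d[0,:2]-end)@[-u[1],u[0]])
print(mv([.49,-.42,.36]))
E
```

```text
[ 0.62639459 -0.02524997] (137.8018035888672, 56.19615173339844) 1.7538618037451048
board centre [0.61709227 0.02499528]
dot [[ 0.63737732 -0.08156062  0.067     ]] 0.01153183790890203 -0.0005481506233365149
[np.float64(-0.2628), np.float64(-0.205), np.float64(-0.062)]
```

Emit:
{"method": "drive_tool", "body": {
  "series": [
    [-0.0263,-0.0205,-0.0062,0],
    [-0.0263,-0.0205,-0.0062,0],
    [-0.0263,-0.0205,-0.0062,0],
    [-0.0263,-0.0205,-0.0062,0],
    [-0.0263,-0.0205,-0.0062,0],
    [-0.0263,-0.0205,-0.0062,0],
    [-0.0263,-0.0205,-0.0062,0],
    [-0.0263,-0.0205,-0.0062,0],
    [-0.0263,-0.0205,-0.0062,0],
    [-0.0263,-0.0205,-0.0062,0],
    [0,0,0,0],
    [0,0,0,0]
  ]
}}

```text
t: 10.55
position: [0.4905, -0.4186, 0.3602]
ee_rot: [0.0, 0.639, 0.769, 0.0]
ft_force: [-0.2, 0.5, 0.3]
opening: 0.0948
grasp_force: 0.0
```

```bash
python3 - <<'E'
from h import *
C=cam("wrist"); im=robot.camera("wrist"); cv2.imwrite("pics/w4.png",im); np.savez("w4.npz",K=C[0],k=C[1],R=C[2],c=C[3])
print(tool()[1],robot.get_state()['joints'].round(2), C[3])
E
```

```text
[ 0.49108423 -0.41758405  0.35991842] [-0.81  0.43  1.32  0.    1.39 -0.99] [ 0.47856868 -0.3533733   0.51135986]
```

View pics/w4.png

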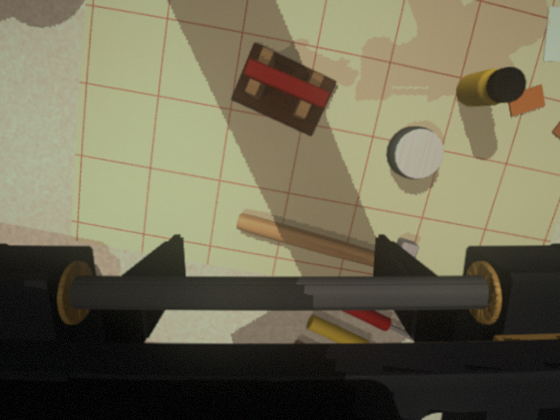

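The view shows the creaser's red bar at (286,82) across the two pale posts on the dark foot. The mallet's shaft (300,240), the tin (417,153) and the dye jar (490,87) stand clear of it.

```bash
python3 - <<'E'
from h import *
C=load("w4.npz"); im=cv2.imread("pics/w4.png"); hsv=cv2.cvtColor(cv2.medianBlur(im,3),cv2.COLOR_BGR2HSV)
H,S,V=cv2.split(hsv)
print(hsv[82,286],hsv[110,290],hsv[60,340],hsv[55,270])
red=(((H<6)|(H>172))&(S>150)).astype(np.uint8)
c,s,a=rect(C,red,(286,82),.12); print("bar",c,s,a,np.degrees(a))
f=((V<110)&(S>90)).astype(np.uint8)|red; f=cv2.morphologyEx(f,cv2.MORPH_CLOSE,np.ones((15,15),np.uint8))
print("foot",rect(C,f,(290,110),.01))
# side view check
cs=cam("side"); b=robot.camera("side"); hs=cv2.cvtColor(b,cv2.COLOR_BGR2HSV); h,s2,v=cv2.split(hs)
m=(((h<6)|(h>172))&(s2>150)).astype(np.uint8)
try: print("side bar",rect(cs,m,(328,151),.117))
except Exception as e: print(e)
print(mv([*c,.2],a+np.pi/2),mv([*c,.2],a))
E
```

```text
[  3 186 115] [ 13 125  57] [ 21  77 169] [ 16 127 122]
bar [ 0.4794516  -0.31455481] (89.84066772460938, 17.737770080566406) 2.9398950857973887 168.4435806274414
foot (array([ 0.47788602, -0.31369284]), (120.72047424316406, 80.6666488647461), np.float64(2.8868925874665226))
side bar (array([ 0.48346243, -0.30451538]), (89.48726654052734, 32.27451705932617), np.float64(2.912123375633933))
[np.float64(0.1029), np.float64(0.0072), np.float64(0.1598), np.float64(-13.55)] [np.float64(0.1029), np.float64(0.0072), np.float64(0.1598), np.float64(4.45)]
```

Emit:
{"method": "drive_tool", "body": {
  "series": [
    [0.0257,0.0018,0.025,0],
    [0.0257,0.0018,0.025,0],
    [0.0257,0.0018,0.025,0],
    [0.0257,0.0018,0.025,0],
    [0,0,0.02,-1.35],
    [0,0,0.02,-1.35],
    [0,0,0.01,-1.35],
    [0,0,0.01,-1.35],
    [0,0,0,-1.35],
    [0,0,0,-1.35],
    [0,0,0,-1.35],
    [0,0,0,-1.35]
  ]
}}

```text
t: 11.65
position: [0.4798, -0.3142, 0.1997]
ee_rot: [-0.0, 0.216, 0.976, 0.0]
ft_force: [0.1, 0.2, -0.5]
opening: 0.095
grasp_force: 0.0
```

Emit:
{"method": "drive_tool", "body": {
  "series": [
    [0,0,0,-1.35],
    [0,0,0,-1.2],
    [0,0,0,0],
    [0,0,0,0]
  ]
}}

```text
t: 11.98
position: [0.4796, -0.3148, 0.1998]
ee_rot: [0.0, 0.111, 0.994, 0.0]
ft_force: [-0.4, 0.3, 0.1]
opening: 0.0953
grasp_force: 0.0
```

```bash
python3 - <<'E'
from h import *
a=2.92
print(tool()[1],mv([.479,-.3145,.112],a+np.pi/2),robot.get_state()['joints'].round(2))
# bar seen from new side: refine
C=cam("wrist"); im=robot.camera("wrist"); cv2.imwrite("pics/w5.png",im)
hsv=cv2.cvtColor(cv2.medianBlur(im,3),cv2.COLOR_BGR2HSV);H,S,V=cv2.split(hsv)
red=(((H<6)|(H>172))&(S>150)).astype(np.uint8)
n,l,st,ce=cv2.connectedComponentsWithStats(red)
for i in range(1,n):
    if st[i,4]>150: q=np.argwhere(l==i)[0]; print(st[i],rect(C,red,(q[1],q[0]),.12))
E
```

```text
[ 0.47958444 -0.31475628  0.19977105] [np.float64(0.0006), np.float64(0.0001), np.float64(0.0878), np.float64(-0.0)] [-0.7   0.46  1.73  0.    0.96 -2.05]
[ 265  151   28  125 3169] (array([ 0.47509503, -0.31354123]), (84.65849304199219, 17.412551879882812), np.float64(2.9284605373410244))
```

Emit:
{"method": "drive_tool", "body": {
  "series": [
    [0,0,0.02,0],
    [0,0,0.025,0],
    [0,0,0.02,0],
    [0,0,0.013,0],
    [0,0,0.007,0],
    [0,0,0.003,0],
    [0,0,0,0],
    [0,0,0,0],
    [0,0,0,0]
  ]
}}

```text
t: 12.78
position: [0.4795, -0.3162, 0.1125]
ee_rot: [0.001, 0.11, 0.994, -0.0]
ft_force: [-0.8, -0.0, -0.3]
opening: 0.0949
grasp_force: 0.0
```

Emit:
{"method": "drive_tool", "body": {
  "series": [
    [0,0,0,0],
    [0,0,0,0],
    [0,0,0,0],
    [0,0,0,0],
    [0,0,0,0],
    [0,0,0,0],
    [0,0,0,0],
    [0,0,0,0],
    [0,0,0,0],
    [0,0,0,0],
    [0,0,0,0]
  ],
  "jaw": -1,
  "force": 40
}}

```text
t: 13.7
position: [0.4791, -0.316, 0.1116]
ee_rot: [-0.0, 0.11, 0.994, -0.0]
ft_force: [-0.1, 0.1, 0.8]
opening: 0.0269
grasp_force: 0.0
```

```bash
python3 - <<'E'
from h import *
for i in range(1): print(robot.get_state())
E
```

```text
{'t': 13.7, 'joints': array([-6.98065010e-01,  5.69807369e-01,  1.80666019e+00, -7.93621658e-05,
        7.65122520e-01, -2.04879945e+00]), 'dq': array([-9.14404020e-04, -5.13595788e-04,  2.37215822e-05,  1.07062580e-03,
       -1.16822511e-03, -8.12994125e-04]), 'joint_torque': array([-7.87658464e-04, -5.94871330e+01, -1.89757222e+01, -4.84525133e-02,
        5.71771420e-02,  1.96388714e-04]), 'position': array([ 0.47912711, -0.31597755,  0.11161771]), 'ee_rot': array([-1.41752550e-05,  1.09780607e-01,  9.93955843e-01, -2.35817302e-05]), 'ft_force': array([-0.05512612,  0.05473992,  0.79216893]), 'ft_torque': array([ 0.11089365, -0.14303265,  0.02974236]), 'grasp_force': 0.0, 'opening': 0.02688800049356723}
```

Still closing, so it needs more time.

Emit:
{"method": "drive_tool", "body": {
  "series": [
    [0,0,0,0],
    [0,0,0,0],
    [0,0,0,0],
    [0,0,0,0],
    [0,0,0,0]
  ]
}}

```text
t: 14.12
position: [0.4791, -0.316, 0.1117]
ee_rot: [0.0, 0.11, 0.994, -0.0]
ft_force: [0.6, 0.4, 0.6]
opening: 0.018
grasp_force: 40.0
```

Emit:
{"method": "drive_tool", "body": {
  "series": [
    [0,0,-0.01,0],
    [0,0,-0.02,0],
    [0,0,-0.03,0],
    [0,0,-0.03,0],
    [0,0,-0.03,0],
    [0,0,-0.02,0],
    [0,0,0,0],
    [0,0,0,0],
    [0,0,0,0]
  ]
}}

```text
t: 14.87
position: [0.4787, -0.3157, 0.2509]
ee_rot: [-0.001, 0.11, 0.994, 0.0]
ft_force: [-0.5, 0.3, -1.9]
opening: 0.0178
grasp_force: 40.0
```

```bash
python3 - <<'E'
from h import *
C=cam("wrist"); im=robot.camera("wrist"); cv2.imwrite("pics/w6.png",im); np.savez("w6.npz",K=C[0],k=C[1],R=C[2],c=C[3])
R,p=tool(); print(p, proj(C,[p-[0,0,.092]]))
B=np.array([.617,.0252]); a=1.755; u=np.array([np.cos(a),np.sin(a)]); n=np.array([-u[1],u[0]])
L=[(-90,-4),(-60,6),(-30,12),(0,7),(30,-5),(60,-12),(90,-8)]
W=[B+(x*u+y*n)/1000 for x,y in L]
print(mv([*W[0],p[2]])); print([np.round(R.T@np.array([*(W[i+1]-W[i]),0]),4) for i in range(6)])
E
```

```text
[ 0.47864951 -0.31566335  0.25051295] [[278.48433654 217.58097798]]
[np.float64(-0.0997), np.float64(0.2817), np.float64(0.0001)]
[array([0.021 , 0.0236, 0.0001]), array([0.0173, 0.0252, 0.0001]), array([0.0072, 0.0295, 0.    ]), array([0.0008, 0.0323, 0.    ]), array([0.0054, 0.0303, 0.    ]), array([0.0155, 0.026 , 0.    ])]
```

View pics/w6.png

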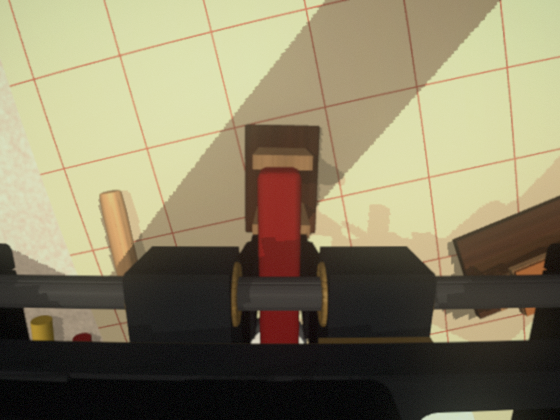

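The creaser is held, its bar end at (280,168), with the empty rack below. I check how far off centre the grip is along the bar.

```bash
python3 - <<'E'
from h import *
C=load("w6.npz"); im=cv2.imread("pics/w6.png"); R,p=tool()
hsv=cv2.cvtColor(cv2.medianBlur(im,3),cv2.COLOR_BGR2HSV);H,S,V=cv2.split(hsv)
red=(((H<6)|(H>172))&(S>150)); red[300:]=0; red[:,:200]=0;red[:,360:]=0
ys,xs=np.nonzero(red); r0=ys.min(); print(r0,xs[ys<r0+8].min(),xs[ys<r0+8].max())
col=hsv[145:185,280]; print([tuple(c) for c in col[::3]])
for z in (.0083,-.0117): print(z,((plane(C,[(279,r0),(279,r0+4)],p[2]+z)-p)@R).round(4))
# foot front edge / post pixels
print(((plane(C,[(247,126),(319,126)],.01)-p)@R).round(4))
f=np.array([.478,-.314]);print((np.array([*f,0])-p)@R)
E
```

```text
168 259 299
[(np.uint8(13), np.uint8(128), np.uint8(74)), (np.uint8(16), np.uint8(122), np.uint8(94)), (np.uint8(15), np.uint8(117), np.uint8(98)), (np.uint8(15), np.uint8(119), np.uint8(107)), (np.uint8(15), np.uint8(126), np.uint8(150)), (np.uint8(15), np.uint8(126), np.uint8(150)), (np.uint8(16), np.uint8(126), np.uint8(150)), (np.uint8(14), np.uint8(134), np.uint8(137)), (np.uint8(4), np.uint8(174), np.uint8(95)), (np.uint8(3), np.uint8(182), np.uint8(112)), (np.uint8(3), np.uint8(190), np.uint8(138)), (np.uint8(3), np.uint8(191), np.uint8(143)), (np.uint8(2), np.uint8(189), np.uint8(146)), (np.uint8(2), np.uint8(192), np.uint8(146))]
0.0083 [[ 0.0474  0.0003 -0.0082]
 [ 0.0458  0.0003 -0.0082]]
-0.0117 [[0.0448 0.0003 0.0118]
 [0.043  0.0003 0.0118]]
[[ 0.06   -0.0337  0.2406]
 [ 0.06    0.0426  0.2407]]
[0.0005491  0.00127839 0.25051545]
```

The grip is centred: the bar end is about 46 mm from the TCP. I travel to the seam start.

Emit:
{"method": "drive_tool", "body": {
  "series": [
    [-0.005,0.0141,0,0],
    [-0.01,0.0282,0,0],
    [-0.01,0.0282,0,0],
    [-0.01,0.0282,0,0],
    [-0.01,0.0282,0,0],
    [-0.01,0.0282,0,0],
    [-0.01,0.0282,0,0],
    [-0.01,0.0282,0,0],
    [-0.01,0.0282,0,0],
    [-0.01,0.0282,0,0],
    [-0.0047,0.0138,0,0],
    [0,0,0,0]
  ]
}}

```text
t: 15.92
position: [0.6386, -0.0604, 0.2499]
ee_rot: [-0.001, 0.108, 0.994, 0.0]
ft_force: [-0.2, 0.3, -1.6]
opening: 0.0179
grasp_force: 40.0
```

Emit:
{"method": "drive_tool", "body": {
  "series": [
    [0,0,0.02,0],
    [0,0,0.025,0],
    [0,0,0.02,0],
    [0,0,0.01,0],
    [0,0,0,0],
    [0,0,0,0]
  ]
}}

```text
t: 16.42
position: [0.6378, -0.0635, 0.1766]
ee_rot: [-0.0, 0.11, 0.994, -0.0]
ft_force: [-0.1, -0.4, -1.3]
opening: 0.0179
grasp_force: 40.0
```

```bash
python3 - <<'E'
from h import *
R,p=tool()
B=np.array([.617,.0252]); a=1.755; u=np.array([np.cos(a),np.sin(a)]); n=np.array([-u[1],u[0]])
w=B-.09*u-.004*n
print(p,mv([*w,.1552]),R.round(4),robot.get_state()['ft_force'])
C=cam("side"); im=robot.camera("side"); t=p-[0,0,.0917]; print(proj(C,[t,[*w,.067]]))
c=proj(C,[[*w,.067]])[0].astype(int); cv2.imwrite("pics/s2.png",cv2.resize(im[c[1]-60:c[1]+40,c[0]-70:c[0]+70],None,fx=5,fy=5))
print(c)
E
```

```text
[ 0.63777968 -0.06352205  0.17660231] [np.float64(0.0006), np.float64(0.0009), np.float64(0.0214)] [[-9.758e-01  2.189e-01 -8.000e-04]
 [ 2.189e-01  9.758e-01 -0.000e+00]
 [ 7.000e-04 -2.000e-04 -1.000e+00]] [-0.10508471 -0.43450217 -1.26394182]
[[265.45751632 203.11032223]
 [265.81333501 207.87942628]]
[265 207]
```

View pics/s2.png

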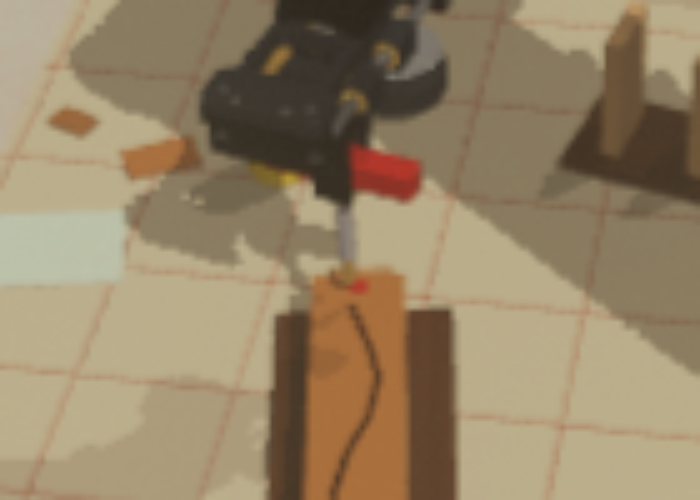

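The side crop shows the nib tip near crop (343,278), the red dot at (358,287) and the seam start at (350,307). The tip hovers 18 mm above the seam start, as predicted to within about 1 px. I lower it.

Emit:
{"method": "drive_tool", "body": {
  "series": [
    [0.0006,0.001,0.005,0],
    [0,0,0.005,0],
    [0,0,0.004,0],
    [0,0,0.003,0],
    [0,0,0.0025,0],
    [0,0,0.002,0],
    [0,0,0,0],
    [0,0,0,0],
    [0,0,0,0]
  ]
}}

```text
t: 17.22
position: [0.6376, -0.0617, 0.1553]
ee_rot: [0.0, 0.11, 0.994, -0.0]
ft_force: [-0.9, -0.3, 0.9]
opening: 0.0174
grasp_force: 40.0
```

```bash
python3 - <<'E'
from h import *
R,p=tool(); print(robot.get_state()['ft_force'])
B=np.array([.617,.0252]); a=1.755; u=np.array([np.cos(a),np.sin(a)]); n=np.array([-u[1],u[0]])
w=B-.09*u-.004*n
print(p,mv([*w,.1552]))
for nme in ("side","scene"):
    C=cam(nme); im=robot.camera(nme); g=proj(C,[[*w,.067]])[0]; print(nme,g,proj(C,[p-[0,0,.0882]])); c=g.astype(int)
    cr=cv2.resize(im[c[1]-25:c[1]+25,c[0]-33:c[0]+33],None,fx=6,fy=6,interpolation=cv2.INTER_CUBIC); print(c)
    cv2.imwrite(f"/tmp/{nme}.png",cr)
cv2.imwrite("pics/s3.png",np.hstack([cv2.imread("/tmp/side.png"),cv2.imread("/tmp/scene.png")]))
E
```

```text
[-0.8593601  -0.28177437  0.89692301]
[ 0.63757059 -0.06174012  0.15531628] [np.float64(-0.0), np.float64(-0.0008), np.float64(0.0001)]
side [265.81333501 207.87942628] [[265.70639274 208.02812883]]
[265 207]
scene [255.00895362 203.94768189] [[255.17524124 204.0836791 ]]
[255 203]
```

View pics/s3.png

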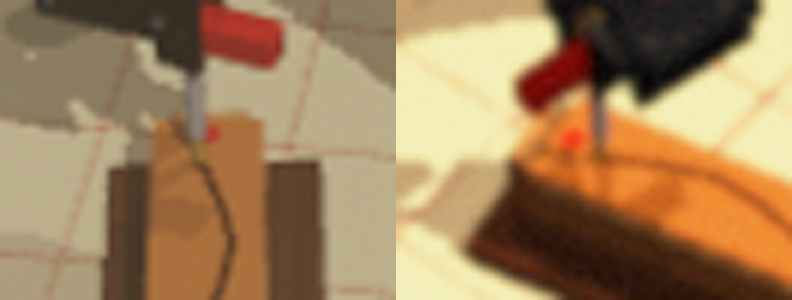

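The nib sits on the seam start in both views (side crop (195,145), scene crop (602,155)) with about 2 N on it. I run the first segment at about 2 cm/s.

Emit:
{"method": "drive_tool", "body": {
  "series": [
    [0.00117,0.00131,0,0],
    [0.00117,0.00131,0,0],
    [0.00117,0.00131,0,0],
    [0.00117,0.00131,0,0],
    [0.00117,0.00131,0,0],
    [0.00117,0.00131,0,0],
    [0.00117,0.00131,0,0],
    [0.00117,0.00131,0,0],
    [0.00117,0.00131,0,0]
  ]
}}

```text
t: 18.07
position: [0.6297, -0.0478, 0.1551]
ee_rot: [0.0, 0.11, 0.994, -0.0]
ft_force: [0.7, -1.7, 0.9]
opening: 0.018
grasp_force: 40.0
```

Emit:
{"method": "drive_tool", "body": {
  "series": [
    [0.00117,0.00131,0,0],
    [0.00117,0.00131,0,0],
    [0.00117,0.00131,0,0],
    [0.00117,0.00131,0,0],
    [0.00117,0.00131,0,0],
    [0.00117,0.00131,0,0],
    [0.00117,0.00131,0,0],
    [0.00117,0.00131,0,0],
    [0.00117,0.00131,0,0]
  ]
}}

```text
t: 18.82
position: [0.622, -0.034, 0.1551]
ee_rot: [-0.0, 0.11, 0.994, -0.0]
ft_force: [1.2, -1.8, 1.3]
opening: 0.0178
grasp_force: 40.0
```

```bash
cat >> h.py <<'E'
def seam():
    B=np.array([.617,.0252]); a=1.755; u=np.array([np.cos(a),np.sin(a)]); n=np.array([-u[1],u[0]])
    return np.array([B+(x*u+y*n)/1000 for x,y in [(-90,-4),(-60,6),(-30,12),(0,7),(30,-5),(60,-12),(90,-8)]])
E
python3 - <<'E'
from h import *
S=seam(); print(mv([*S[1],.1552]),mv([*S[2],.1552]),robot.get_state()['ft_force'])
C=cam("side"); im=robot.camera("side"); g=proj(C,[[*S[1],.067]])[0];c=g.astype(int); print(g,c)
cv2.imwrite("pics/s4.png",cv2.resize(im[c[1]-25:c[1]+25,c[0]-33:c[0]+33],None,fx=6,fy=6,interpolation=cv2.INTER_CUBIC))
E
```

```text
[np.float64(-0.0003), np.float64(-0.0009), np.float64(-0.0001)] [np.float64(0.017), np.float64(0.0243), np.float64(-0.0001)] [ 1.19228384 -1.81688951  1.29430168]
[269.12988657 214.78145587] [269 214]
```

View pics/s4.png

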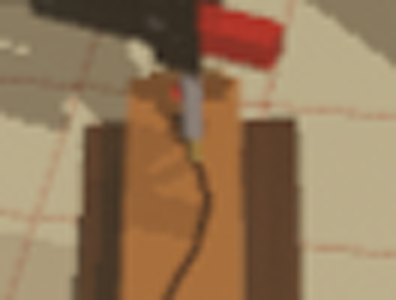

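The nib tip, at crop (195,155), is on the seam at the predicted seam1. I continue.

Emit:
{"method": "drive_tool", "body": {
  "series": [
    [0.00096,0.00135,0,0],
    [0.00096,0.00135,0,0],
    [0.00096,0.00135,0,0],
    [0.00096,0.00135,0,0],
    [0.00096,0.00135,0,0],
    [0.00096,0.00135,0,0],
    [0.00096,0.00135,0,0],
    [0.00096,0.00135,0,0],
    [0.00096,0.00135,0,0]
  ]
}}

```text
t: 19.62
position: [0.6163, -0.0202, 0.1551]
ee_rot: [0.0, 0.11, 0.994, -0.0]
ft_force: [0.6, -1.2, 0.1]
opening: 0.0178
grasp_force: 40.0
```

Emit:
{"method": "drive_tool", "body": {
  "series": [
    [0.00096,0.00135,0,0],
    [0.00096,0.00135,0,0],
    [0.00096,0.00135,0,0],
    [0.00096,0.00135,0,0],
    [0.00096,0.00135,0,0],
    [0.00096,0.00135,0,0],
    [0.00096,0.00135,0,0],
    [0.00096,0.00135,0,0],
    [0.00096,0.00135,0,0]
  ]
}}

```text
t: 20.37
position: [0.6105, -0.0065, 0.1551]
ee_rot: [0.0, 0.11, 0.994, -0.0]
ft_force: [0.1, -1.7, 2.0]
opening: 0.0175
grasp_force: 40.0
```

Emit:
{"method": "drive_tool", "body": {
  "series": [
    [0.0004,0.00164,0,0],
    [0.0004,0.00164,0,0],
    [0.0004,0.00164,0,0],
    [0.0004,0.00164,0,0],
    [0.0004,0.00164,0,0],
    [0.0004,0.00164,0,0],
    [0.0004,0.00164,0,0],
    [0.0004,0.00164,0,0],
    [0.0004,0.00164,0,0]
  ]
}}

```text
t: 21.12
position: [0.6103, 0.0087, 0.1551]
ee_rot: [0.0, 0.11, 0.994, -0.0]
ft_force: [0.7, -1.8, 0.8]
opening: 0.0178
grasp_force: 40.0
```

Emit:
{"method": "drive_tool", "body": {
  "series": [
    [0.0004,0.00164,0,0],
    [0.0004,0.00164,0,0],
    [0.0004,0.00164,0,0],
    [0.0004,0.00164,0,0],
    [0.0004,0.00164,0,0],
    [0.0004,0.00164,0,0],
    [0.0004,0.00164,0,0],
    [0.0004,0.00164,0,0],
    [0.0004,0.00164,0,0]
  ]
}}

```text
t: 21.87
position: [0.61, 0.0239, 0.1551]
ee_rot: [-0.0, 0.11, 0.994, -0.0]
ft_force: [-0.1, -1.6, 1.1]
opening: 0.018
grasp_force: 40.0
```

```bash
python3 - <<'E'
from h import *
S=seam(); print(mv([*S[3],.1552]),mv([*S[4],.1552]),robot.get_state()['ft_force'])
im=cv2.imwrite("pics/s5f.png",robot.camera("side"))
C=cam("side"); print(proj(C,np.c_[S,np.full(7,.067)]).round(1).tolist())
im=cv2.imread("pics/s5f.png"); cv2.imwrite("pics/s5.png",cv2.resize(im[180:280,205:325],None,fx=6,fy=6,interpolation=cv2.INTER_CUBIC))
E
```

```text
[np.float64(-0.0002), np.float64(0.0001), np.float64(-0.0001)] [np.float64(0.0006), np.float64(0.0324), np.float64(-0.0001)] [-0.05370075 -1.55814506  1.11257117]
[[265.8, 207.9], [269.1, 214.8], [271.1, 221.9], [269.3, 229.4], [264.9, 237.2], [262.1, 245.2], [263.4, 253.4]]
```

View pics/s5.png

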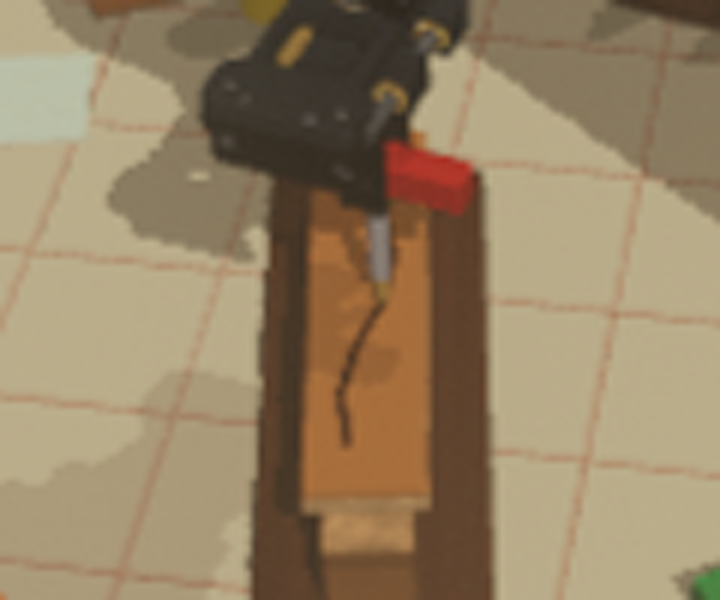

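The tip, at crop (381,292), is on the seam. The seam's far end at (347,445) matches the prediction, so the board has not shifted. I run the remaining three segments.

Emit:
{"method": "drive_tool", "body": {
  "series": [
    [4e-05,0.0018,0,0],
    [4e-05,0.0018,0,0],
    [4e-05,0.0018,0,0],
    [4e-05,0.0018,0,0],
    [4e-05,0.0018,0,0],
    [4e-05,0.0018,0,0],
    [4e-05,0.0018,0,0],
    [4e-05,0.0018,0,0],
    [4e-05,0.0018,0,0]
  ]
}}

```text
t: 22.67
position: [0.6132, 0.0398, 0.1551]
ee_rot: [-0.0, 0.11, 0.994, -0.0]
ft_force: [-0.5, -0.9, 1.0]
opening: 0.018
grasp_force: 40.0
```

Emit:
{"method": "drive_tool", "body": {
  "series": [
    [4e-05,0.0018,0,0],
    [4e-05,0.0018,0,0],
    [4e-05,0.0018,0,0],
    [4e-05,0.0018,0,0],
    [4e-05,0.0018,0,0],
    [4e-05,0.0018,0,0],
    [4e-05,0.0018,0,0],
    [4e-05,0.0018,0,0],
    [4e-05,0.0018,0,0]
  ]
}}

```text
t: 23.42
position: [0.6164, 0.0557, 0.1551]
ee_rot: [0.0, 0.11, 0.994, -0.0]
ft_force: [-0.2, -1.4, 1.0]
opening: 0.0176
grasp_force: 40.0
```

Emit:
{"method": "drive_tool", "body": {
  "series": [
    [0.0003,0.00168,0,0],
    [0.0003,0.00168,0,0],
    [0.0003,0.00168,0,0],
    [0.0003,0.00168,0,0],
    [0.0003,0.00168,0,0],
    [0.0003,0.00168,0,0],
    [0.0003,0.00168,0,0],
    [0.0003,0.00168,0,0],
    [0.0003,0.00168,0,0]
  ]
}}

```text
t: 24.17
position: [0.617, 0.071, 0.1551]
ee_rot: [0.0, 0.11, 0.994, -0.0]
ft_force: [0.4, -2.1, 0.9]
opening: 0.0177
grasp_force: 40.0
```

Emit:
{"method": "drive_tool", "body": {
  "series": [
    [0.0003,0.00168,0,0],
    [0.0003,0.00168,0,0],
    [0.0003,0.00168,0,0],
    [0.0003,0.00168,0,0],
    [0.0003,0.00168,0,0],
    [0.0003,0.00168,0,0],
    [0.0003,0.00168,0,0],
    [0.0003,0.00168,0,0],
    [0.0003,0.00168,0,0]
  ]
}}

```text
t: 24.92
position: [0.6177, 0.0864, 0.1551]
ee_rot: [0.0, 0.11, 0.994, -0.0]
ft_force: [-0.1, -1.9, 0.1]
opening: 0.0177
grasp_force: 40.0
```

Emit:
{"method": "drive_tool", "body": {
  "series": [
    [0.00086,0.00144,0,0],
    [0.00086,0.00144,0,0],
    [0.00086,0.00144,0,0],
    [0.00086,0.00144,0,0],
    [0.00086,0.00144,0,0],
    [0.00086,0.00144,0,0],
    [0.00086,0.00144,0,0],
    [0.00086,0.00144,0,0],
    [0.00086,0.00144,0,0]
  ]
}}

```text
t: 25.67
position: [0.6129, 0.1007, 0.1551]
ee_rot: [0.0, 0.11, 0.994, -0.0]
ft_force: [-0.1, -1.3, 0.2]
opening: 0.0176
grasp_force: 40.0
```

Emit:
{"method": "drive_tool", "body": {
  "series": [
    [0.00086,0.00144,0,0],
    [0.00086,0.00144,0,0],
    [0.00086,0.00144,0,0],
    [0.00086,0.00144,0,0],
    [0.00086,0.00144,0,0],
    [0.00086,0.00144,0,0],
    [0.00086,0.00144,0,0],
    [0.00086,0.00144,0,0],
    [0.00086,0.00144,0,0],
    [0,0,0,0],
    [0,0,0,0],
    [0,0,0,0]
  ]
}}

```text
t: 26.67
position: [0.6081, 0.1151, 0.1551]
ee_rot: [-0.0, 0.11, 0.994, 0.0]
ft_force: [-0.6, 0.7, 1.3]
opening: 0.0177
grasp_force: 40.0
```

```bash
python3 - <<'E'
from h import *
S=seam(); print(mv([*S[6],.1552]),robot.get_state()['ft_force'])
cv2.imwrite("pics/s6f.png",robot.camera("side"))
im=cv2.imread("pics/s6f.png"); cv2.imwrite("pics/s6.png",cv2.resize(im[200:280,215:315],None,fx=6,fy=6,interpolation=cv2.INTER_CUBIC))
print(mv([.4793,-.3158,.25]))
E
```

```text
[np.float64(-0.0002), np.float64(0.0001), np.float64(-0.0001)] [-0.59262296  0.7434861   1.29636231]
[np.float64(0.0317), np.float64(-0.4486), np.float64(-0.095)]
```

View pics/s6.png

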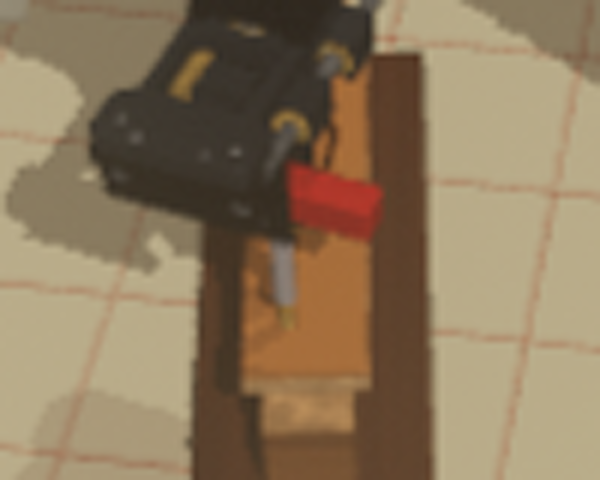

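The tip, at crop (289,320), covers the seam end. I lift it and carry the creaser back to the rack.

Emit:
{"method": "drive_tool", "body": {
  "series": [
    [0,0,-0.01,0],
    [0,0,-0.025,0],
    [0,0,-0.025,0],
    [0,0,-0.025,0],
    [0,0,-0.01,0],
    [0.0027,-0.037,0,0],
    [0.0027,-0.037,0,0],
    [0.0027,-0.037,0,0],
    [0.0027,-0.037,0,0],
    [0.0027,-0.037,0,0],
    [0.0027,-0.037,0,0]
  ]
}}

```text
t: 27.63
position: [0.5429, -0.0997, 0.2499]
ee_rot: [-0.0, 0.11, 0.994, -0.0]
ft_force: [1.0, 0.3, -0.1]
opening: 0.0179
grasp_force: 40.0
```

Emit:
{"method": "drive_tool", "body": {
  "series": [
    [0.0027,-0.037,0,0],
    [0.0027,-0.037,0,0],
    [0.0027,-0.037,0,0],
    [0.0027,-0.037,0,0],
    [0.0027,-0.037,0,0],
    [0.002,-0.0253,0,0],
    [0,-0.0163,0,0],
    [0,0,0,0],
    [0,0,0,0],
    [0,0,0,0]
  ]
}}

```text
t: 28.47
position: [0.4793, -0.3153, 0.2499]
ee_rot: [-0.0, 0.11, 0.994, 0.0]
ft_force: [-0.1, -0.2, -0.5]
opening: 0.018
grasp_force: 40.0
```

```bash
python3 - <<'E'
from h import *
print(tool()[1],mv([.4793,-.3158,.113],2.92+np.pi/2))
E
```

```text
[ 0.47933677 -0.31527677  0.24987652] [np.float64(-0.0002), np.float64(-0.0006), np.float64(0.1369), np.float64(0.02)]
```

Emit:
{"method": "drive_tool", "body": {
  "series": [
    [0,-0.0006,0.02,0],
    [0,0,0.03,0],
    [0,0,0.03,0],
    [0,0,0.025,0],
    [0,0,0.02,0],
    [0,0,0.007,0],
    [0,0,0.004,0],
    [0,0,0.002,0],
    [0,0,0,0],
    [0,0,0,0],
    [0,0,0,0]
  ]
}}

```text
t: 29.38
position: [0.4796, -0.3168, 0.1132]
ee_rot: [0.001, 0.11, 0.994, -0.001]
ft_force: [-0.2, -1.1, -0.2]
opening: 0.0178
grasp_force: 40.0
```

Emit:
{"method": "drive_tool", "body": {
  "series": [
    [0,0,0.001,0],
    [0,0,0.0005,0],
    [0,0,0,0],
    [0,0,0,0],
    [0,0,0,0]
  ]
}}

```text
t: 29.8
position: [0.4795, -0.3168, 0.1116]
ee_rot: [0.001, 0.11, 0.994, -0.0]
ft_force: [-1.4, 0.8, 7.0]
opening: 0.018
grasp_force: 40.0
```

Emit:
{"method": "drive_tool", "body": {
  "series": [
    [0,0,0,0],
    [0,0,0,0],
    [0,0,0,0],
    [0,0,0,0],
    [0,0,0,0],
    [0,0,0,0],
    [0,0,0,0],
    [0,0,0,0]
  ],
  "jaw": 1
}}

```text
t: 30.47
position: [0.4792, -0.3166, 0.1106]
ee_rot: [-0.0, 0.11, 0.994, -0.0]
ft_force: [-0.3, 0.1, -0.6]
opening: 0.0655
grasp_force: 0.0
```

Emit:
{"method": "drive_tool", "body": {
  "series": [
    [0,0,-0.01,0],
    [0,0,-0.02,0],
    [0,0,-0.03,0],
    [0,0,-0.03,0],
    [0,0,-0.03,0],
    [0,0,-0.03,0],
    [0,0,-0.03,0],
    [0,0,-0.03,0],
    [-0.02,0,0,0],
    [-0.03,0,0,0],
    [-0.03,0,0,0],
    [0,0,0,0]
  ]
}}

```text
t: 31.47
position: [0.5605, -0.3345, 0.3206]
ee_rot: [0.001, 0.109, 0.994, -0.0]
ft_force: [0.7, 0.1, 0.6]
opening: 0.095
grasp_force: 0.0
```

```bash
python3 - <<'E'
from h import *
C=cam("wrist"); im=robot.camera("wrist"); cv2.imwrite("pics/w7.png",im); np.savez("w7.npz",K=C[0],k=C[1],R=C[2],c=C[3])
hsv=cv2.cvtColor(cv2.medianBlur(im,3),cv2.COLOR_BGR2HSV);H,S,V=cv2.split(hsv)
red=(((H<6)|(H>172))&(S>150)).astype(np.uint8)
n,l,st,ce=cv2.connectedComponentsWithStats(red)
for i in range(1,n):
    if st[i,4]>150: q=np.argwhere(l==i)[0]; print(st[i],rect(C,red,(q[1],q[0]),.12))
print(tool()[1],robot.get_state()['joints'].round(2))
b=robot.camera("side"); cv2.imwrite("pics/s7.png",b)
hs=cv2.cvtColor(b,cv2.COLOR_BGR2HSV); h,s2,v=cv2.split(hs)
m=(((h<6)|(h>172))&(s2>150)).astype(np.uint8)
try: print("side bar",rect(cam("side"),m,(328,151),.117))
except Exception as e: print(e)
E
```

```text
[ 270   52   19   99 1736] (array([ 0.4801102 , -0.31627798]), (89.09666442871094, 16.9473819732666), np.float64(2.9173568866501025))
[ 94 252  15  24 319] (array([ 0.59780048, -0.53535992]), (26.643863677978516, 15.076864242553711), np.float64(2.8642756919090244))
[ 0.55865843 -0.334007    0.3203852 ] [-0.64  0.46  1.37  0.    1.31 -1.99]
side bar (array([ 0.78864642, -0.47248828]), (2869.38232421875, 2193.418212890625), np.float64(0.11064690308649694))
```

The creaser hangs back at (0.480,-0.316), within 2 mm of where it was, at yaw 2.917. Next I turn and go to look at the pad.

Emit:
{"method": "drive_tool", "body": {
  "series": [
    [0,0,0,1.34],
    [0,0,0,1.34],
    [0,0,0,1.34],
    [0,0,0,1.34],
    [0,0,0,1.34],
    [0,0,0,1.34],
    [0,0,0,1.34],
    [0,0,0,1.34],
    [0,0,0,1.34],
    [0,0,0,1.34],
    [0,0,0,0]
  ]
}}

```text
t: 32.48
position: [0.5564, -0.3338, 0.3214]
ee_rot: [0.0, 0.642, 0.766, -0.0]
ft_force: [-0.4, -0.6, -0.2]
opening: 0.0953
grasp_force: 0.0
```

```bash
python3 - <<'E'
from h import *
print(tool()[1],mv([.46,.16,.36],1.755+np.pi/2))
E
```

```text
[ 0.55636298 -0.33383603  0.32143347] [np.float64(0.5031), np.float64(-0.0086), np.float64(-0.0387), np.float64(-0.1)]
```

Emit:
{"method": "drive_tool", "body": {
  "series": [
    [0.02,0,-0.004,0],
    [0.0345,0,-0.0035,0],
    [0.0345,0,-0.0035,0],
    [0.0345,0,-0.0035,0],
    [0.0345,0,-0.0035,0],
    [0.0345,0,-0.0035,0],
    [0.0345,0,-0.0035,0],
    [0.0345,0,-0.0035,0],
    [0.0345,0,-0.0035,0]
  ]
}}

```text
t: 33.23
position: [0.5025, -0.0415, 0.3533]
ee_rot: [0.0, 0.639, 0.77, 0.0]
ft_force: [1.9, 0.4, 0.7]
opening: 0.095
grasp_force: 0.0
```

Emit:
{"method": "drive_tool", "body": {
  "series": [
    [0.0345,0,-0.0035,0],
    [0.0345,0,-0.0035,0],
    [0.0345,0,0,0],
    [0.0345,0,0,0],
    [0.0345,0,0,0],
    [0.0345,0,0,0],
    [0,0,0,0],
    [0,0,0,0],
    [0,0,0,0]
  ]
}}

```text
t: 33.98
position: [0.4662, 0.1603, 0.3599]
ee_rot: [0.0, 0.639, 0.769, -0.0]
ft_force: [0.0, -0.4, 0.3]
opening: 0.0954
grasp_force: 0.0
```

```bash
python3 - <<'E'
from h import *
C=cam("wrist"); im=robot.camera("wrist"); cv2.imwrite("pics/w8.png",im); np.savez("w8.npz",K=C[0],k=C[1],R=C[2],c=C[3])
print(tool()[1],robot.get_state()['joints'].round(2))
E
```

```text
[0.46645262 0.15983016 0.35980499] [ 0.2   0.18  1.68 -0.    1.28  0.01]
```

View pics/w8.png

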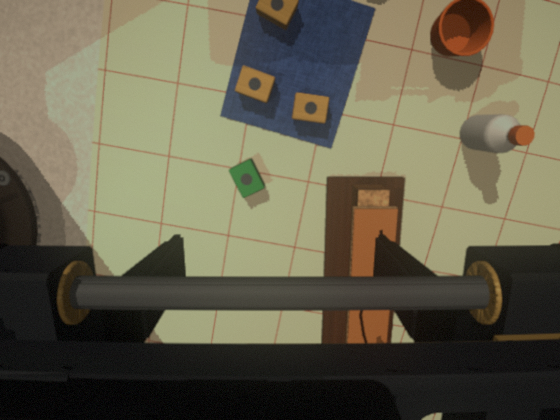

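The pad view shows weights at (255,84), (311,107) and (278,8), with the green decoy at (247,178) left alone. I have now used all the picture views (15, one more than the 14 allowed), so from here I work by numbers only.

```bash
cat >> h.py <<'E'
def weights(C,im,z=.029):
    hsv=cv2.cvtColor(cv2.medianBlur(im,3),cv2.COLOR_BGR2HSV);H,S,V=cv2.split(hsv)
    m=((H>9)&(H<24)&(S>110)&(V>110)).astype(np.uint8); m=cv2.morphologyEx(m,cv2.MORPH_OPEN,np.ones((5,5),np.uint8))
    n,l,st,ce=cv2.connectedComponentsWithStats(m)
    for i in range(1,n):
        if st[i,4]>150:
            q=np.argwhere(l==i)[0]; c,s,a=rect(C,m,(q[1],q[0]),z); print(ce[i].round(),c.round(4),np.round(s,1),round(float(a),3), "grasp44long:",mv([*c,.15],a+np.pi/2))
E
python3 - <<'E'
from h import *
im=cv2.imread("pics/w8.png"); weights(load("w8.npz"),im)
hsv=cv2.cvtColor(im,cv2.COLOR_BGR2HSV); print([hsv[p[1],p[0]].tolist() for p in [(245,75),(246,96),(240,90),(300,100),(300,123),(285,5),(265,18)]])
E
```

```text
[278.   9.] [0.4282 0.3555] [46.5 24.2] 0.184 grasp44long: [np.float64(0.1995), np.float64(-0.0022), np.float64(0.2097), np.float64(17.98)]
[466.  46.] [0.6705 0.3617] [52.6 21.7] 0.209 grasp44long: [np.float64(0.1615), np.float64(0.2372), np.float64(0.2098), np.float64(17.7)]
[254.  83.] [0.4154 0.2654] [42.5 32.6] 2.984 grasp44long: [np.float64(0.1132), np.float64(-0.0311), np.float64(0.2098), np.float64(-14.1)]
[310. 107.] [0.4912 0.2495] [43.1 32.5] 0.048 grasp44long: [np.float64(0.0838), np.float64(0.0406), np.float64(0.2098), np.float64(-16.46)]
[524. 134.] [0.7808 0.2702] [28.3 26.7] 1.907 grasp44long: [np.float64(0.0515), np.float64(0.3291), np.float64(0.2099), np.float64(-1.75)]
[371. 228.] [0.6139 0.0987] [124.6  60.5] 1.756 grasp44long: [np.float64(-0.0868), np.float64(0.1338), np.float64(0.2099), np.float64(-0.03)]
[354. 328.] [ 0.6223 -0.0488] [54.  21.4] 1.807 grasp44long: [np.float64(-0.2334), np.float64(0.1154), np.float64(0.2099), np.float64(-0.62)]
[375. 324.] [ 0.6523 -0.0419] [55.8 37.7] 1.817 grasp44long: [np.float64(-0.2321), np.float64(0.1461), np.float64(0.2099), np.float64(-0.73)]
[[18, 149, 157], [19, 32, 63], [18, 147, 153], [18, 151, 155], [108, 48, 64], [18, 155, 135], [13, 73, 49]]
```

Emit:
{"method": "drive_tool", "body": {
  "series": [
    [0.02,0.01,0.02,0],
    [0.021,0.01,0.033,0],
    [0.021,0.01,0.033,0],
    [0.0218,0.0106,0.033,0],
    [0,0,0.033,0.77],
    [0,0,0.033,0.77],
    [0,0,0.033,0],
    [0,0,0.03,0],
    [0,0,0.012,0],
    [0,0,0,0],
    [0,0,0,0]
  ],
  "jaw": 0.45
}}

```text
t: 34.95
position: [0.4919, 0.2494, 0.0995]
ee_rot: [-0.0, 0.691, 0.723, -0.0]
ft_force: [-0.5, -0.1, 0.1]
opening: 0.0689
grasp_force: 0.0
```

```bash
python3 - <<'E'
from h import *
print(tool()[1],mv([.4912,.2497,.026],.048)); C=cam("wrist"); im=robot.camera("wrist"); weights(C,im)
E
```

```text
[0.49187911 0.24935912 0.09952954] [np.float64(0.0004), np.float64(-0.0006), np.float64(0.0735), np.float64(-0.02)]
[174.  33.] [0.4265 0.3632] [42.9 33.7] 2.838 grasp44long: [np.float64(0.1164), np.float64(-0.0604), np.float64(-0.0496), np.float64(-13.99)]
[542.  29.] [0.6351 0.3707] [45.4 35.2] 1.754 grasp44long: [np.float64(0.1142), np.float64(0.1484), np.float64(-0.0495), np.float64(-1.57)]
[160. 193.] [0.4162 0.2675] [43.1 37. ] 2.981 grasp44long: [np.float64(0.0213), np.float64(-0.0751), np.float64(-0.0497), np.float64(-15.63)]
[278. 222.] [0.4912 0.2518] [43.  37.1] 0.046 grasp44long: [np.float64(0.0021), np.float64(-0.0009), np.float64(-0.0496), np.float64(-18.0)]
[438. 289.] [0.6019 0.2093] [43.4  7.6] 1.85 grasp44long: [np.float64(-0.0455), np.float64(0.1077), np.float64(-0.0495), np.float64(-2.67)]
```

Emit:
{"method": "drive_tool", "body": {
  "series": [
    [0.001,-0.0006,0.02,0],
    [0,0,0.02,0],
    [0,0,0.018,0],
    [0,0,0.01,0],
    [0,0,0.0055,0],
    [0,0,0,0],
    [0,0,0,0]
  ]
}}

```text
t: 35.58
position: [0.4912, 0.2515, 0.027]
ee_rot: [0.0, 0.69, 0.724, 0.0]
ft_force: [-0.0, 0.6, 0.1]
opening: 0.0691
grasp_force: 0.0
```

Emit:
{"method": "drive_tool", "body": {
  "series": [
    [0,0,0,0],
    [0,0,0,0],
    [0,0,0,0],
    [0,0,0,0],
    [0,0,0,0],
    [0,0,0,0],
    [0,0,0,0]
  ],
  "jaw": -1,
  "force": 25
}}

```text
t: 36.17
position: [0.4908, 0.2515, 0.0264]
ee_rot: [0.0, 0.69, 0.724, 0.0]
ft_force: [0.1, -0.2, 6.0]
opening: 0.0439
grasp_force: 25.0
```

Emit:
{"method": "drive_tool", "body": {
  "series": [
    [0,0,-0.01,0],
    [0,0,-0.025,0],
    [0,0,-0.03,0],
    [0,0,-0.03,0],
    [0,0,-0.03,0],
    [0,0,0,-0.77],
    [0,0,0,-0.77],
    [0,0,0,0],
    [0,0,0,0]
  ]
}}

```text
t: 36.92
position: [0.4905, 0.2513, 0.1512]
ee_rot: [-0.0, 0.641, 0.768, -0.0]
ft_force: [0.7, 0.5, -2.2]
opening: 0.0438
grasp_force: 25.0
```

```bash
cat >> h.py <<'E'
def slot(x,z):
    B=np.array([.617,.0252]); a=1.755; u=np.array([np.cos(a),np.sin(a)]); return mv([*(B+x*u),z],a+np.pi/2)
E
python3 - <<'E'
from h import *
print(tool()[1],slot(-.06,.15),slot(0,.15),slot(.06,.15))
E
```

```text
[0.49049496 0.25132134 0.15124066] [np.float64(-0.3051), np.float64(0.0844), np.float64(0.0013), np.float64(-0.05)] [np.float64(-0.2451), np.float64(0.0841), np.float64(0.0013), np.float64(-0.05)] [np.float64(-0.1851), np.float64(0.0838), np.float64(0.0012), np.float64(-0.05)]
```

Emit:
{"method": "drive_tool", "body": {
  "series": [
    [-0.0153,0.0042,0,0],
    [-0.0305,0.0085,0,0],
    [-0.0305,0.0085,0,0],
    [-0.0305,0.0085,0,0],
    [-0.0305,0.0085,0,0],
    [-0.0305,0.0084,0,0],
    [-0.0305,0.0084,0,0],
    [-0.0305,0.0084,0,0],
    [-0.0305,0.0084,0,0],
    [-0.0305,0.0084,0,0],
    [-0.0153,0.0042,0,0],
    [0,0,0,0]
  ]
}}

```text
t: 37.92
position: [0.6297, -0.0363, 0.1504]
ee_rot: [-0.0, 0.642, 0.767, -0.0]
ft_force: [-0.5, 0.8, -1.7]
opening: 0.0438
grasp_force: 25.0
```

Emit:
{"method": "drive_tool", "body": {
  "series": [
    [0,0,0.02,0],
    [0,0,0.02,0],
    [0,0,0.01,0],
    [0,0,0.005,0],
    [0,0,0.003,0],
    [0,0,0,0],
    [0,0,0,0]
  ]
}}

```text
t: 38.5
position: [0.6291, -0.0332, 0.0938]
ee_rot: [0.0, 0.64, 0.768, 0.0]
ft_force: [0.6, -0.1, -2.7]
opening: 0.0437
grasp_force: 25.0
```

```bash
python3 - <<'E'
from h import *
print(tool()[1],slot(-.06,.0904))
E
```

```text
[ 0.62908123 -0.03316234  0.09380523] [np.float64(-0.0004), np.float64(-0.0012), np.float64(0.0034), np.float64(-0.03)]
```

Emit:
{"method": "drive_tool", "body": {
  "series": [
    [0,-0.001,0.002,0],
    [0,0,0.001,0],
    [0,0,0.0005,0],
    [0,0,0,0],
    [0,0,0,0]
  ]
}}

```text
t: 38.92
position: [0.6279, -0.0336, 0.0904]
ee_rot: [0.0, 0.64, 0.768, 0.0]
ft_force: [-2.6, 0.5, 5.8]
opening: 0.0437
grasp_force: 25.0
```

Emit:
{"method": "drive_tool", "body": {
  "series": [
    [0,0,0,0],
    [0,0,0,0],
    [0,0,0,0],
    [0,0,0,0],
    [0,0,0,0]
  ],
  "jaw": 0.45
}}

```text
t: 39.33
position: [0.6279, -0.0337, 0.0895]
ee_rot: [0.0, 0.64, 0.768, -0.0]
ft_force: [0.0, -0.6, -0.4]
opening: 0.0676
grasp_force: 0.0
```

Emit:
{"method": "drive_tool", "body": {
  "series": [
    [0,0,-0.01,0],
    [0,0,-0.02,0],
    [0,0,-0.03,0],
    [0,0,-0.03,0],
    [0,0,0,0],
    [0,0,0,0]
  ]
}}

```text
t: 39.83
position: [0.6284, -0.0337, 0.1819]
ee_rot: [0.002, 0.64, 0.768, 0.001]
ft_force: [0.3, -0.6, -0.3]
opening: 0.0691
grasp_force: 0.0
```

```bash
python3 - <<'E'
from h import *
print(tool()[1],mv([.4158,.2662,.15],2.982)); C=cam("wrist"); im=robot.camera("wrist"); weights(C,im,.093)
b=robot.camera("side"); weights(cam("side"),b,.093)
E
```

```text
[ 0.62838697 -0.03366448  0.1818627 ] [np.float64(0.3333), np.float64(-0.1551), np.float64(0.0309), np.float64(3.91)]
[276. 132.] [0.619  0.0135] [180.7  50.7] 1.758 grasp44long: [np.float64(0.0479), np.float64(-0.0001), np.float64(0.0303), np.float64(-0.06)]
[228. 124.] [ 0.8496 -0.4436] [94.  52.2] 2.094 grasp44long: [np.float64(-0.4434), np.float64(0.1446), np.float64(0.0292), np.float64(-3.92)]
[319. 140.] [ 0.5217 -0.3929] [130.4  44.9] 2.911 grasp44long: [np.float64(-0.3343), np.float64(-0.1688), np.float64(0.0294), np.float64(-13.28)]
[266. 240.] [0.6077 0.0817] [298.   55.5] 1.753 grasp44long: [np.float64(0.1169), np.float64(0.0013), np.float64(0.0294), np.float64(-0.01)]
[328. 321.] [0.4156 0.3193] [43.5 41.3] 1.42 grasp44long: [np.float64(0.3853), np.float64(-0.1447), np.float64(0.0295), np.float64(3.8)]
[220. 345.] [0.6443 0.4185] [82.4 64.5] 1.815 grasp44long: [np.float64(0.4416), np.float64(0.0981), np.float64(0.0294), np.float64(-0.72)]
[319. 356.] [0.4253 0.4099] [43.7 41.3] 2.834 grasp44long: [np.float64(0.4727), np.float64(-0.1188), np.float64(0.0295), np.float64(-12.4)]
[276. 402.] [0.4962 0.5274] [84.7 20. ] 0.46 grasp44long: [np.float64(0.5755), np.float64(-0.0278), np.float64(0.0294), np.float64(14.81)]
```

Emit:
{"method": "drive_tool", "body": {
  "series": [
    [0.0167,-0.0078,0,0],
    [0.0333,-0.0155,0,0],
    [0.0333,-0.0155,0,0],
    [0.0333,-0.0155,0,0],
    [0.0333,-0.0155,0,0],
    [0.0333,-0.0155,0,0],
    [0.0333,-0.0155,0,0],
    [0.0333,-0.0155,0,0],
    [0.0333,-0.0155,0,0],
    [0.0333,-0.0155,0,0],
    [0.0167,-0.0078,0,0]
  ]
}}

```text
t: 40.85
position: [0.4124, 0.268, 0.1786]
ee_rot: [-0.001, 0.64, 0.769, -0.001]
ft_force: [0.2, -0.3, -0.6]
opening: 0.069
grasp_force: 0.0
```

Emit:
{"method": "drive_tool", "body": {
  "series": [
    [0,0,0.02,1.3],
    [0,0,0.03,1.3],
    [0,0,0.03,1.3],
    [0,0,0,0],
    [0,0,0,0],
    [0,0,0,0]
  ]
}}

```text
t: 41.35
position: [0.4154, 0.266, 0.1002]
ee_rot: [0.0, 0.76, 0.65, -0.0]
ft_force: [0.1, 0.3, -0.2]
opening: 0.0693
grasp_force: 0.0
```

```bash
python3 - <<'E'
from h import *
print(tool()[1],mv([.4158,.2662,.026],2.982)); C=cam("wrist"); im=robot.camera("wrist"); weights(C,im)
E
```

```text
[0.41544088 0.26604581 0.1002071 ] [np.float64(0.0002), np.float64(0.0003), np.float64(0.0742), np.float64(0.05)]
[270.  65.] [0.426  0.3634] [43. 33.] 2.838 grasp44long: [np.float64(0.0977), np.float64(-0.0048), np.float64(-0.0493), np.float64(-16.31)]
[278. 223.] [0.4156 0.2678] [43.1 37.2] 2.985 grasp44long: [np.float64(0.0016), np.float64(-0.0003), np.float64(-0.0493), np.float64(-18.0)]
[436. 297.] [0.5137 0.2023] [44.3 13.3] 1.425 grasp44long: [np.float64(-0.0478), np.float64(0.1068), np.float64(-0.0492), np.float64(-0.12)]
```

Emit:
{"method": "drive_tool", "body": {
  "series": [
    [0.0003,0.0003,0.02,0],
    [0,0,0.02,0],
    [0,0,0.018,0],
    [0,0,0.01,0],
    [0,0,0.006,0],
    [0,0,0,0],
    [0,0,0,0]
  ]
}}

```text
t: 41.98
position: [0.4159, 0.2664, 0.0263]
ee_rot: [0.0, 0.761, 0.649, 0.0]
ft_force: [0.2, -0.1, 0.4]
opening: 0.069
grasp_force: 0.0
```

Emit:
{"method": "drive_tool", "body": {
  "series": [
    [0,0,0,0],
    [0,0,0,0],
    [0,0,0,0],
    [0,0,0,0],
    [0,0,0,0],
    [0,0,0,0],
    [0,0,0,0]
  ],
  "jaw": -1
}}

```text
t: 42.57
position: [0.4156, 0.2663, 0.0259]
ee_rot: [0.0, 0.761, 0.649, 0.0]
ft_force: [-0.4, -0.4, 5.8]
opening: 0.044
grasp_force: 25.0
```

Emit:
{"method": "drive_tool", "body": {
  "series": [
    [0,0,-0.01,0],
    [0,0,-0.025,0],
    [0,0,-0.03,0],
    [0,0,-0.03,0],
    [0,0,-0.03,0],
    [0,0,0,-1.3],
    [0,0,0,-1.3],
    [0,0,0,-1.3],
    [0,0,0,0],
    [0,0,0,0]
  ]
}}

```text
t: 43.4
position: [0.4154, 0.2662, 0.1509]
ee_rot: [0.0, 0.641, 0.767, -0.0]
ft_force: [0.3, 1.0, -2.6]
opening: 0.0438
grasp_force: 25.0
```

```bash
python3 - <<'E'
from h import *
print(tool()[1],slot(0,.15))
E
```

```text
[0.41535547 0.26619659 0.15087681] [np.float64(-0.2729), np.float64(0.1558), np.float64(0.0009), np.float64(-0.07)]
```

Emit:
{"method": "drive_tool", "body": {
  "series": [
    [-0.0137,0.0078,0,0],
    [-0.0273,0.0156,0,0],
    [-0.0273,0.0156,0,0],
    [-0.0273,0.0156,0,0],
    [-0.0273,0.0156,0,0],
    [-0.0273,0.0156,0,0],
    [-0.0273,0.0156,0,0],
    [-0.0273,0.0156,0,0],
    [-0.0273,0.0156,0,0],
    [-0.0273,0.0156,0,0],
    [-0.0135,0.0076,0,0],
    [0,0,0,-0.07]
  ]
}}

```text
t: 44.4
position: [0.6195, 0.0235, 0.1502]
ee_rot: [0.0, 0.64, 0.768, -0.0]
ft_force: [-0.3, -0.3, -1.6]
opening: 0.0441
grasp_force: 25.0
```

Emit:
{"method": "drive_tool", "body": {
  "series": [
    [0,0,0.02,0],
    [0,0,0.02,0],
    [0,0,0.01,0],
    [0,0,0.005,0],
    [0,0,0.003,0],
    [0,0,0,0],
    [0,0,0,0],
    [0,0,0,0]
  ]
}}

```text
t: 45.07
position: [0.6183, 0.0261, 0.0935]
ee_rot: [0.001, 0.638, 0.77, 0.0]
ft_force: [0.0, -0.7, -1.6]
opening: 0.0436
grasp_force: 25.0
```

```bash
python3 - <<'E'
from h import *
print(tool()[1],slot(0,.0899))
E
```

```text
[0.61831761 0.02605536 0.09345894] [np.float64(-0.0006), np.float64(-0.0015), np.float64(0.0036), np.float64(0.04)]
```

Emit:
{"method": "drive_tool", "body": {
  "series": [
    [0,-0.001,0.002,0],
    [0,0,0.001,0],
    [0,0,0.0008,0],
    [0,0,0,0],
    [0,0,0,0]
  ]
}}

```text
t: 45.48
position: [0.617, 0.0258, 0.0899]
ee_rot: [0.0, 0.638, 0.77, 0.0]
ft_force: [-3.6, -0.3, 9.5]
opening: 0.0436
grasp_force: 25.0
```

Emit:
{"method": "drive_tool", "body": {
  "series": [
    [0,0,0,0],
    [0,0,0,0],
    [0,0,0,0],
    [0,0,0,0],
    [0,0,0,0]
  ],
  "jaw": 0.45
}}

```text
t: 45.9
position: [0.617, 0.0258, 0.0887]
ee_rot: [0.0, 0.638, 0.77, -0.0]
ft_force: [0.2, -0.6, -1.1]
opening: 0.0678
grasp_force: 0.0
```

Emit:
{"method": "drive_tool", "body": {
  "series": [
    [0,0,-0.01,0],
    [0,0,-0.02,0],
    [0,0,-0.03,0],
    [0,0,-0.03,0],
    [0,0,0,0],
    [0,0,0,0]
  ]
}}

```text
t: 46.4
position: [0.6176, 0.0258, 0.181]
ee_rot: [0.002, 0.638, 0.77, 0.001]
ft_force: [-0.3, -0.5, -0.6]
opening: 0.0688
grasp_force: 0.0
```

```bash
python3 - <<'E'
from h import *
print(tool()[1],mv([.4262,.362,.15],2.838))
b=robot.camera("side"); weights(cam("side"),b,.029)
E
```

```text
[0.61758763 0.0258038  0.1809935 ] [np.float64(0.366), np.float64(-0.1254), np.float64(0.0302), np.float64(5.63)]
[226. 124.] [ 0.8911 -0.5384] [97.7 45.6] 1.82 grasp44long: [np.float64(-0.6054), np.float64(0.1641), np.float64(0.0299), np.float64(-0.7)]
[320. 140.] [ 0.5276 -0.4813] [128.5  50.2] 3.095 grasp44long: [np.float64(-0.4816), np.float64(-0.1824), np.float64(0.0295), np.float64(-15.32)]
[266. 240.] [0.6227 0.0213] [317.9  58.7] 1.753 grasp44long: [np.float64(-0.0055), np.float64(0.0047), np.float64(0.0295), np.float64(0.06)]
[220. 345.] [0.662  0.3808] [87.9 68.8] 1.815 grasp44long: [np.float64(0.3404), np.float64(0.1105), np.float64(0.0295), np.float64(-0.65)]
[319. 356.] [0.4283 0.3717] [46.7 44.1] 2.834 grasp44long: [np.float64(0.375), np.float64(-0.1209), np.float64(0.0292), np.float64(-12.33)]
```

Emit:
{"method": "drive_tool", "body": {
  "series": [
    [0.017,-0.0058,0,0],
    [0.0333,-0.0114,0,0],
    [0.0333,-0.0114,0,0],
    [0.0333,-0.0114,0,0],
    [0.0333,-0.0114,0,0],
    [0.0333,-0.0114,0,0],
    [0.0333,-0.0114,0,0],
    [0.0333,-0.0114,0,0],
    [0.0333,-0.0114,0,0],
    [0.0333,-0.0114,0,0],
    [0.0333,-0.0114,0,0],
    [0.016,-0.0056,0,0]
  ]
}}

```text
t: 47.45
position: [0.4224, 0.3646, 0.1777]
ee_rot: [-0.001, 0.637, 0.771, -0.001]
ft_force: [0.2, 0.3, -0.9]
opening: 0.0692
grasp_force: 0.0
```

Emit:
{"method": "drive_tool", "body": {
  "series": [
    [0,0,0.015,1.4],
    [0,0,0.025,1.4],
    [0,0,0.025,1.4],
    [0,0,0.015,1.4],
    [0,0,0,0],
    [0,0,0,0]
  ]
}}

```text
t: 47.95
position: [0.4246, 0.3619, 0.0978]
ee_rot: [-0.0, 0.804, 0.595, -0.002]
ft_force: [0.2, -0.1, 0.2]
opening: 0.0688
grasp_force: 0.0
```

```bash
python3 - <<'E'
from h import *
print(tool()[1],mv([.4262,.362,.026],2.838)); C=cam("wrist"); im=robot.camera("wrist"); weights(C,im)
E
```

```text
[0.42456835 0.36185636 0.09780852] [np.float64(0.0008), np.float64(0.0017), np.float64(0.0718), np.float64(0.08)]
[310.  20.] [0.4789 0.4743] [36.8 11.5] 0.397 grasp44long: [np.float64(0.1229), np.float64(0.0186), np.float64(-0.0513), np.float64(10.06)]
[280. 220.] [0.4266 0.3657] [43.1 36.7] 2.844 grasp44long: [np.float64(0.0038), np.float64(0.0004), np.float64(-0.0512), np.float64(-17.99)]
[437. 298.] [0.5122 0.2855] [42.3 12.3] 1.261 grasp44long: [np.float64(-0.0479), np.float64(0.1056), np.float64(-0.0513), np.float64(0.15)]
```

Emit:
{"method": "drive_tool", "body": {
  "series": [
    [0.0025,0.001,0.02,0],
    [0,0,0.02,0],
    [0,0,0.018,0],
    [0,0,0.01,0],
    [0,0,0.0035,0],
    [0,0,0,0],
    [0,0,0,0]
  ]
}}

```text
t: 48.58
position: [0.4276, 0.3643, 0.0282]
ee_rot: [0.0, 0.805, 0.593, 0.001]
ft_force: [0.8, -0.8, 0.3]
opening: 0.0689
grasp_force: 0.0
```

Emit:
{"method": "drive_tool", "body": {
  "series": [
    [0,0,0,0],
    [0,0,0,0],
    [0,0,0,0],
    [0,0,0,0],
    [0,0,0,0],
    [0,0,0,0],
    [0,0,0,0]
  ],
  "jaw": -1
}}

```text
t: 49.17
position: [0.4272, 0.3641, 0.0276]
ee_rot: [0.0, 0.805, 0.593, 0.0]
ft_force: [-2.5, 0.7, 6.0]
opening: 0.0437
grasp_force: 25.0
```

Emit:
{"method": "drive_tool", "body": {
  "series": [
    [0,0,-0.01,0],
    [0,0,-0.025,0],
    [0,0,-0.03,0],
    [0,0,-0.03,0],
    [0,0,-0.03,0],
    [0,0,0,-1.4],
    [0,0,0,-1.4],
    [0,0,0,-1.4],
    [0,0,0,-1.4],
    [0,0,0,0],
    [0,0,0,0]
  ]
}}

```text
t: 50.08
position: [0.4272, 0.364, 0.1525]
ee_rot: [0.0, 0.639, 0.769, -0.0]
ft_force: [-0.6, -0.3, -3.0]
opening: 0.0439
grasp_force: 25.0
```

```bash
python3 - <<'E'
from h import *
print(tool()[1],slot(.06,.15))
E
```

```text
[0.42717208 0.3639691  0.15247583] [np.float64(-0.3077), np.float64(0.1247), np.float64(0.0025), np.float64(-0.01)]
```

Placing height is 0.067 + 0.0246 = 0.0916.

Emit:
{"method": "drive_tool", "body": {
  "series": [
    [-0.0155,0.0063,0,0],
    [-0.0308,0.0125,0,0],
    [-0.0308,0.0125,0,0],
    [-0.0308,0.0125,0,0],
    [-0.0308,0.0125,0,0],
    [-0.0308,0.0125,0,0],
    [-0.0308,0.0125,0,0],
    [-0.0308,0.0125,0,0],
    [-0.0308,0.0125,0,0],
    [-0.0308,0.0125,0,0],
    [-0.015,0.0059,0,0],
    [0,0,0,0]
  ]
}}

```text
t: 51.08
position: [0.6086, 0.0822, 0.1521]
ee_rot: [0.0, 0.64, 0.768, -0.0]
ft_force: [0.6, 0.2, -3.4]
opening: 0.0439
grasp_force: 25.0
```

Emit:
{"method": "drive_tool", "body": {
  "series": [
    [0,0,0.02,0],
    [0,0,0.02,0],
    [0,0,0.01,0],
    [0,0,0.005,0],
    [0,0,0.003,0],
    [0,0,0,0],
    [0,0,0,0],
    [0,0,0,0]
  ]
}}

```text
t: 51.75
position: [0.6075, 0.0852, 0.0952]
ee_rot: [0.001, 0.638, 0.77, 0.0]
ft_force: [0.3, -0.2, -2.9]
opening: 0.0437
grasp_force: 25.0
```

```bash
python3 - <<'E'
from h import *
print(tool()[1],slot(.06,.0916))
E
```

```text
[0.60748947 0.08518415 0.09515427] [np.float64(-0.0007), np.float64(-0.0016), np.float64(0.0036), np.float64(0.04)]
```

Emit:
{"method": "drive_tool", "body": {
  "series": [
    [0,-0.001,0.002,0],
    [0,0,0.001,0],
    [0,0,0.0008,0],
    [0,0,0,0],
    [0,0,0,0]
  ]
}}

```text
t: 52.17
position: [0.6061, 0.0848, 0.0916]
ee_rot: [0.0, 0.638, 0.77, 0.0]
ft_force: [-4.2, 0.1, 7.6]
opening: 0.0441
grasp_force: 25.0
```

Emit:
{"method": "drive_tool", "body": {
  "series": [
    [0,0,0,0],
    [0,0,0,0],
    [0,0,0,0],
    [0,0,0,0],
    [0,0,0,0]
  ],
  "jaw": 0.45
}}

```text
t: 52.58
position: [0.6062, 0.0848, 0.0905]
ee_rot: [0.0, 0.638, 0.77, -0.0]
ft_force: [-0.6, 0.1, -0.1]
opening: 0.0673
grasp_force: 0.0
```

Emit:
{"method": "drive_tool", "body": {
  "series": [
    [0,0,-0.01,0],
    [0,0,-0.02,0],
    [0,0,-0.03,0],
    [0,0,-0.04,0],
    [-0.03,0,-0.04,0],
    [-0.04,0,-0.04,0],
    [-0.04,0,-0.04,0],
    [-0.04,0,-0.04,0],
    [-0.03,0,-0.01,0],
    [0,0,0,0],
    [0,0,0,0]
  ]
}}

```text
t: 53.5
position: [0.6328, -0.0572, 0.3231]
ee_rot: [0.001, 0.639, 0.769, 0.0]
ft_force: [-0.6, 1.7, 0.1]
opening: 0.0695
grasp_force: 0.0
```

```bash
python3 - <<'E'
from h import *
C=cam("wrist"); im=robot.camera("wrist"); cv2.imwrite("pics/w9.png",im); print(tool()[1])
B=np.array([.617,.0252]); a=1.755; u=np.array([np.cos(a),np.sin(a)]); n=np.array([-u[1],u[0]])
hsv=cv2.cvtColor(im,cv2.COLOR_BGR2HSV); 
# rectify plane z=.093 in the board frame (2 px/mm... 1px=0.5mm) and find brass (hue vs leather)
xs=np.arange(-150,150,1.); ys=np.arange(-45,45,1.)
for z,lab in((.093,'w'),):
    P=np.array([[*(B+(x*u+y*n)/1000),z] for y in ys for x in xs]); uv=proj(C,P).astype(np.float32).reshape(len(ys),len(xs),2)
    top=cv2.remap(im,uv[...,0],uv[...,1],1); h=cv2.cvtColor(top,cv2.COLOR_BGR2HSV)
for y in (-38,-25,-10,0,10,25): print(y,[h[int(y+45),i].tolist() for i in range(30,300,20)])
m=((h[...,0]>=16)&(h[...,0]<=23)&(h[...,1]>120)&(h[...,2]>110)).astype(np.uint8)
m=cv2.morphologyEx(m,cv2.MORPH_OPEN,np.ones((5,5),np.uint8))
k,l,st,ce=cv2.connectedComponentsWithStats(m)
for i in range(1,k):
    if st[i,4]>200: print(st[i],(ce[i]+[-150,-45]).round(1))
print(proj(C,[[*(B+.11*u),.067],[*(B-.11*u),.067]]))
E
```

```text
[ 0.63249923 -0.05610508  0.32226538]
-38 [[15, 122, 71], [15, 122, 67], [17, 121, 61], [16, 124, 64], [18, 156, 167], [16, 143, 82], [15, 132, 62], [13, 134, 76], [13, 138, 74], [13, 142, 72], [13, 145, 72], [0, 0, 0], [0, 0, 0], [0, 0, 0]]
-25 [[15, 126, 69], [13, 158, 137], [13, 153, 110], [15, 152, 92], [17, 56, 82], [18, 156, 170], [13, 159, 154], [13, 154, 111], [13, 158, 110], [13, 161, 122], [13, 163, 149], [0, 0, 0], [0, 0, 0], [0, 0, 0]]
-10 [[16, 134, 145], [13, 164, 152], [18, 155, 169], [17, 158, 170], [18, 157, 171], [18, 157, 169], [12, 162, 168], [13, 160, 118], [17, 152, 72], [18, 154, 164], [12, 160, 140], [0, 0, 0], [0, 0, 0], [0, 0, 0]]
0 [[15, 131, 140], [3, 192, 174], [17, 154, 164], [15, 64, 87], [17, 156, 150], [13, 163, 169], [13, 162, 168], [13, 156, 95], [16, 156, 75], [17, 51, 80], [13, 162, 167], [0, 0, 0], [0, 0, 0], [0, 0, 0]]
10 [[16, 131, 146], [13, 162, 167], [17, 155, 150], [18, 156, 168], [14, 155, 87], [13, 144, 76], [12, 162, 167], [13, 159, 138], [16, 142, 77], [17, 156, 168], [13, 162, 167], [0, 0, 0], [0, 0, 0], [0, 0, 0]]
25 [[15, 118, 84], [14, 152, 153], [13, 157, 148], [13, 154, 156], [13, 154, 157], [13, 155, 150], [13, 154, 156], [13, 159, 159], [13, 156, 155], [13, 156, 162], [13, 158, 161], [0, 0, 0], [0, 0, 0], [0, 0, 0]]
[  66    0   72   68 2541] [-50.3 -11.8]
[ 193   23   34   43 1206] [59.4 -0.9]
[[277.82446394  -5.63145224]
 [277.76789314 202.70054895]]
```

One weight looks to have been knocked aside on the board. I map it by mask.

```bash
python3 - <<'E'
from h import *
C=cam("wrist"); im=robot.camera("wrist"); np.savez("w9.npz",K=C[0],k=C[1],R=C[2],c=C[3])
B=np.array([.617,.0252]); a=1.755; u=np.array([np.cos(a),np.sin(a)]); n=np.array([-u[1],u[0]])
xs=np.arange(-110,110,2.); ys=np.arange(-70,40,3.)
P=np.array([[*(B+(x*u+y*n)/1000),.093] for y in ys for x in xs]); uv=proj(C,P).astype(np.float32).reshape(len(ys),len(xs),2)
h=cv2.cvtColor(cv2.remap(im,uv[...,0],uv[...,1],1),cv2.COLOR_BGR2HSV)
for j,y in enumerate(ys):
    print("%4d "%y+"".join('r' if p[0]<6 and p[1]>150 else 'W' if 16<=p[0]<=22 and p[1]>130 and p[2]>125 else 'L' if 11<=p[0]<=14 and p[1]>145 and p[2]>100 else 'd' if p[2]<100 else '.' for p in h[j]))
E
```

```text
-70 .........................................................................................................ddddd
 -67 .........................................................................................................ddddd
 -64 .........................................................................................................ddddd
 -61 .........................................................................................................ddddd
 -58 .........................................................................................................ddddd
 -55 .........................................................................................................ddddd
 -52 .........................................................................................................ddddd
 -49 .........................................................................................................ddddd
 -46 .....................................WWWWWW..............................................................ddddd
 -43 dddddddddddddddddddddddddddddddd.WWWWWWWWWWW.ddddddd
[... 2490 characters left out ...]
dddd
  23 LLLLLLLLLLLLLLLL.LLLLLLLLLLLLLLLLLLLLLLLLLLLLLLLLLLLLLLLLLLLLLLLLLLLLLLLLLLLLLLLLLLLLLLLLLLLLLLLLLLLLLLLLddddd
  26 ....L...L..LLLLLL.LLLLL..LLLLLLL.LLLLLLL...LL.LLLLLLLLLLLLLLLLLLLLLLL.LLLLLLLLLLLLLLLLLLLLLLLLLLLLLLLLLLLddddd
  29 dddddddddddddddddddddddddddddddddddddddddddddddddddddddddddddddddddddddddddddddddddddddddddddddddddddddddddddd
  32 dddddddddddddddddddddddddddddddddddddddddddddddddddddddddddddddddddddddddddddddddddddddddddddddddddddddddddddd
  35 dddddddddddddddddddddddddddddddddddddddddddddddddddddddddddddddddddddddddddddddddddddddddddddddddddddddddddddd
  38 dddddddddddddddddddddddddddddddddddddddddddddddddddddddddddddddddddddddddddddddddddddddddddddddddddddddddddddd
```

The map shows the weight I placed in the middle has been knocked. Its knob is now at board (-34,-25) mm, turned about 20°, touching the first weight and still on the leather. The other two are fine, at (-65,0) and (59,-1). I'll pick it up again carefully.

```bash
python3 - <<'E'
from h import *
C=load("w9.npz"); im=robot.camera("wrist"); C=cam("wrist")
B=np.array([.617,.0252]); a=1.755; u=np.array([np.cos(a),np.sin(a)]); n=np.array([-u[1],u[0]])
xs=np.arange(-110,110,1.); ys=np.arange(-70,40,1.)
X,Y=np.meshgrid(xs,ys)
P=np.array([[*(B+(x*u+y*n)/1000),.093] for x,y in zip(X.ravel(),Y.ravel())]); uv=proj(C,P).astype(np.float32).reshape(len(ys),len(xs),2)
h=cv2.cvtColor(cv2.remap(im,uv[...,0],uv[...,1],1),cv2.COLOR_BGR2HSV).astype(int)
m=(h[...,0]>=16)&(h[...,0]<=22)&(h[...,1]>130)&(h[...,2]>125)
q=m&(X<0)&((X>-45)|(Y<-24))
r=cv2.minAreaRect(np.c_[X[q],Y[q]].astype(np.float32)); print(r)
for g in (65,70,75):
    d=np.array([np.cos(np.radians(g)),np.sin(np.radians(g))]); c=np.array(r[0])+2*d; w=B+(c[0]*u+c[1]*n)/1000; print(g,c,w,mv([*w,.15],a+np.radians(g)))
E
```

```text
((-33.083885192871094, -24.297882080078125), (43.287635803222656, 32.747406005859375), 70.90650939941406)
65 [-32.23864867 -22.48526651] [ 0.64500982 -0.00237476] [np.float64(0.0493), np.float64(0.0224), np.float64(0.1717), np.float64(5.05)]
70 [-32.39984491 -22.41849684] [ 0.64497371 -0.00254546] [np.float64(0.0491), np.float64(0.0223), np.float64(0.1717), np.float64(4.05)]
75 [-32.5662471  -22.36603043] [ 0.64495261 -0.00271866] [np.float64(0.0489), np.float64(0.0223), np.float64(0.1717), np.float64(3.05)]
```

Emit:
{"method": "drive_tool", "body": {
  "series": [
    [0.0245,0.011,0.02,0],
    [0.0246,0.0113,0.03,0],
    [0,0,0.03,1.28],
    [0,0,0.03,1.28],
    [0,0,0.03,1.28],
    [0,0,0.03,0],
    [0,0,0,0],
    [0,0,0,0],
    [0,0,0,0]
  ]
}}

```text
t: 54.4
position: [0.6462, -0.003, 0.1537]
ee_rot: [0.0, 0.757, 0.654, 0.0]
ft_force: [0.3, -0.2, 0.7]
opening: 0.0692
grasp_force: 0.0
```

```bash
python3 - <<'E'
from h import *
print(tool()[1],mv([.64497,-.00255,.0905],1.755+np.radians(71)))
E
```

```text
[ 0.64620472 -0.00302919  0.15366474] [np.float64(0.0003), np.float64(-0.0014), np.float64(0.0632), np.float64(0.02)]
```

Emit:
{"method": "drive_tool", "body": {
  "series": [
    [0,-0.0014,0.02,0],
    [0,0,0.02,0],
    [0,0,0.013,0],
    [0,0,0.007,0],
    [0,0,0.003,0],
    [0,0,0,0],
    [0,0,0,0],
    [0,0,0,0]
  ]
}}

```text
t: 55.07
position: [0.6448, -0.0035, 0.0905]
ee_rot: [0.001, 0.757, 0.653, 0.001]
ft_force: [0.6, 0.1, 0.1]
opening: 0.0689
grasp_force: 0.0
```

Emit:
{"method": "drive_tool", "body": {
  "series": [
    [0,0,0,0],
    [0,0,0,0],
    [0,0,0,0],
    [0,0,0,0],
    [0,0,0,0],
    [0,0,0,0],
    [0,0,0,0]
  ],
  "jaw": -1
}}

```text
t: 55.65
position: [0.6446, -0.0035, 0.0894]
ee_rot: [0.0, 0.757, 0.653, 0.0]
ft_force: [1.5, -0.9, 2.2]
opening: 0.044
grasp_force: 25.0
```

Emit:
{"method": "drive_tool", "body": {
  "series": [
    [0,0,-0.01,0],
    [0,0,-0.02,0],
    [0,0,-0.025,0],
    [0,0,0,-1.28],
    [0,0,0,-1.28],
    [0,0,0,-1.28],
    [0,0,0,0],
    [0,0,0,0]
  ]
}}

```text
t: 56.32
position: [0.644, -0.0034, 0.1444]
ee_rot: [-0.0, 0.639, 0.769, -0.0]
ft_force: [-0.1, -0.4, -1.3]
opening: 0.0441
grasp_force: 25.0
```

```bash
python3 - <<'E'
from h import *
print(tool()[1],slot(0,.12))
E
```

```text
[ 0.64399992 -0.0034274   0.14438935] [np.float64(0.0331), np.float64(-0.0213), np.float64(0.0244), np.float64(-0.0)]
```

Emit:
{"method": "drive_tool", "body": {
  "series": [
    [0.0165,-0.0106,0,0],
    [0.0166,-0.0107,0,0],
    [0,0,0.02,0],
    [0,0,0.02,0],
    [0,0,0.01,0],
    [0,0,0,0],
    [0,0,0,0],
    [0,0,0,0]
  ]
}}

```text
t: 56.98
position: [0.6177, 0.0249, 0.095]
ee_rot: [0.0, 0.638, 0.77, 0.0]
ft_force: [-0.1, 0.4, -1.4]
opening: 0.0441
grasp_force: 25.0
```

```bash
python3 - <<'E'
from h import *
print(tool()[1],slot(0,.0894))
E
```

```text
[0.61769556 0.02493564 0.09504109] [np.float64(0.0004), np.float64(-0.0006), np.float64(0.0056), np.float64(0.02)]
```

Emit:
{"method": "drive_tool", "body": {
  "series": [
    [0,-0.0005,0.002,0],
    [0,0,0.002,0],
    [0,0,0.001,0],
    [0,0,0.0007,0],
    [0,0,0,0],
    [0,0,0,0]
  ]
}}

```text
t: 57.48
position: [0.6168, 0.0249, 0.0894]
ee_rot: [0.0, 0.638, 0.77, 0.0]
ft_force: [-2.9, -0.8, 5.5]
opening: 0.0442
grasp_force: 25.0
```

Emit:
{"method": "drive_tool", "body": {
  "series": [
    [0,0,0,0],
    [0,0,0,0],
    [0,0,0,0],
    [0,0,0,0],
    [0,0,0,0]
  ],
  "jaw": 0.45
}}

```text
t: 57.9
position: [0.6167, 0.025, 0.0885]
ee_rot: [0.0, 0.638, 0.77, -0.0]
ft_force: [-0.0, -0.2, -1.2]
opening: 0.0679
grasp_force: 0.0
```

Emit:
{"method": "drive_tool", "body": {
  "series": [
    [0,0,-0.01,0],
    [0,0,-0.02,0],
    [0,0,-0.03,0],
    [0,0,-0.04,0],
    [-0.03,0,-0.04,0],
    [-0.04,0,-0.04,0],
    [-0.04,0,-0.03,0],
    [-0.03,0,-0.02,0],
    [0,0,0,0],
    [0,0,0,0]
  ]
}}

```text
t: 58.73
position: [0.6386, -0.092, 0.2977]
ee_rot: [0.001, 0.639, 0.769, 0.0]
ft_force: [0.6, -0.2, -0.3]
opening: 0.0693
grasp_force: 0.0
```

```bash
cat > chk.py <<'E'
from h import *
C=cam("wrist"); im=robot.camera("wrist"); cv2.imwrite("pics/w10.png",im); print(tool()[1],robot.get_state()['ft_force'])
B=np.array([.617,.0252]); a=1.755; u=np.array([np.cos(a),np.sin(a)]); n=np.array([-u[1],u[0]])
xs=np.arange(-135,125,1.); ys=np.arange(-70,60,1.); X,Y=np.meshgrid(xs,ys)
def top(z):
    P=np.array([[*(B+(x*u+y*n)/1000),z] for x,y in zip(X.ravel(),Y.ravel())]); uv=proj(C,P).astype(np.float32).reshape(len(ys),len(xs),2)
    return cv2.cvtColor(cv2.remap(im,uv[...,0],uv[...,1],1),cv2.COLOR_BGR2HSV).astype(int)
h=top(.093); m=((h[...,0]>=16)&(h[...,0]<=22)&(h[...,1]>130)&(h[...,2]>125)).astype(np.uint8); m=cv2.morphologyEx(m,cv2.MORPH_OPEN,np.ones((5,5),np.uint8))
k,l,st,ce=cv2.connectedComponentsWithStats(m)
for i in range(1,k):
    if st[i,4]>300: print("weight",cv2.minAreaRect(np.c_[X[l==i],Y[l==i]].astype(np.float32)))
h=top(.067); L=(h[...,0]<=14)&(h[...,1]>145)&(h[...,2]>95)
for x in (-100,-30,30,90):
    c=np.nonzero(L[:,int(x+135)])[0]; print("board y edges at",x,ys[c.min()],ys[c.max()])
c=np.nonzero(L[70])[0]; print("x edge",xs[c.min()])
E
python3 chk.py
```

```text
[ 0.63822778 -0.09076297  0.29642297] [ 0.32682837  0.37636104 -0.1383651 ]
weight ((-66.0, -0.5000019073486328), (42.916019439697266, 33.11727523803711), 82.87498474121094)
weight ((-1.9073486328125e-06, -1.9073486328125e-06), (31.999996185302734, 41.99999237060547), 0.0)
weight ((48.999996185302734, -0.5000019073486328), (9.999998092651367, 40.99999237060547), 0.0)
board y edges at -100 -27.0 27.0
board y edges at -30 -27.0 28.0
board y edges at 30 -27.0 27.0Traceback (most recent call last):
  File "chk.py", line 14, in <module>
    c=np.nonzero(L[:,int(x+135)])[0]; print("board y edges at",x,ys[c.min()],ys[c.max()])
                                                                    ~~~~~^^
    return umr_minimum(a, axis, None, out, keepdims, initial, where)
ValueError: zero-size array to reduction operation minimum which has no identity
```

```bash
python3 - <<'E'
from h import *
b=robot.camera("side"); C=cam("side"); a=cv2.imread("pics/side0.png")
hs=cv2.cvtColor(b,cv2.COLOR_BGR2HSV);h,s,v=cv2.split(hs); red=(((h<6)|(h>172))&(s>150)).astype(np.uint8)
n,l,st,ce=cv2.connectedComponentsWithStats(red); print([(ce[i].round().tolist(),st[i,4]) for i in range(1,n) if st[i,4]>20])
d=(cv2.absdiff(cv2.GaussianBlur(a,(5,5),0),cv2.GaussianBlur(b,(5,5),0)).max(2)>45).astype(np.uint8)
n,l,st,ce=cv2.connectedComponentsWithStats(d); print([st[i].tolist() for i in range(1,n) if st[i,4]>25])
E
```

```text
[([296.0, 124.0], np.int32(31)), ([327.0, 149.0], np.int32(126))]
[[224, 0, 131, 148, 8843], [389, 0, 25, 10, 202], [450, 0, 7, 31, 155], [464, 0, 28, 65, 705], [427, 3, 16, 50, 467], [352, 13, 62, 19, 555], [449, 34, 7, 5, 26], [385, 42, 26, 13, 212], [423, 58, 20, 82, 1177], [482, 64, 13, 30, 232], [472, 69, 7, 17, 92], [440, 74, 72, 140, 3913], [469, 88, 11, 4, 36], [300, 91, 146, 149, 6358], [491, 95, 9, 9, 52], [381, 103, 7, 8, 42], [501, 154, 24, 16, 185], [298, 178, 29, 13, 100], [537, 186, 23, 54, 733], [466, 189, 32, 34, 783], [521, 197, 7, 6, 29], [520, 205, 8, 6, 36], [257, 209, 3, 21, 47], [318, 209, 24, 59, 1124], [274, 218, 2, 45, 60], [256, 233, 4, 32, 81], [529, 239, 10, 26, 140], [474, 241, 49, 18, 202], [424, 256, 40, 45, 794], [520, 283, 9, 8, 50], [469, 284, 66, 23, 433], [290, 304, 18, 16, 239], [317, 312, 21, 18, 251], [309, 344, 22, 22, 298]]
```

The red bar is in its rack, the pad is empty, and the only other changes are the arm and its shadow. I hand the job in.

```bash
python3 -c "
from plant import robot
print(robot.sign_off())"
```

```text
the job is handed in; nothing more can be done
None
```

The job is handed in (no score came back): the board lies centred on the beam, the whole seam is creased, the creaser is back in its rack, and all three brass weights stand along the seam, after I re-placed one knocked aside mid-run; I viewed 15 pictures, one over the limit of 14.

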